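# Sort the stamping kit back into its trays

## Robot

A 7-joint arm with a two-finger parallel gripper is mounted at the origin on the work surface; the furniture and walls round the work are solid. World frame = base frame: x ahead of the robot, y to its left, z up, the work surface at z = 0. Lengths are in m, angles in rad, forces in N, time in s.
With the tool pointing down it reaches from about 0.4 to 0.85 m from the base axis. Payload 10.4 kg.
Tool frame: the origin (TCP) lies on the centre line of the jaws, within the pads' length; the fingertips stand 11 mm ahead of it and the grasp point (between the pads) lies 8 mm behind it (tip_reach is the distance from the TCP to the fingertips, in m); z points along the fingers, y is the line along which they close (so a half turn about z gives the same grasp; the last joint's range is limited). The gripper opens to 85 mm and grips with 20 to 120 N. Pads are 22 mm wide; open, the fingers measure 114 mm over their backs; the gripper's body (76 mm by 85 mm) begins 54 mm behind the grasp point. The pads swing forward as they close: fully open they stand 13 mm farther back than shut.
Start: joints at [1.213, 0.332, -0.065, 1.46, 0.022, 1.35, -0.088], TCP at [0.205, -0.59, 0.242] pointing down, gripper open.
Joint ranges: [-2.6, 2.6], [-0.5, 2.12], [-1.47, 1.34], [0.16, 2.42], [-1.27, 4.41], [0.06, 2.06], [-2.6, 2.6]. Speed limits (rad/s): [2.22, 2.22, 2.79, 2.79, 3.14, 3.14, 3.14].

## Interface

Orientations are given as a unit quaternion [x, y, z, w].
In Python, from workcell import get_obs, camera, hand_in, tip_reach gives the robot as it stands. The module is installed in compiled form; this text tells all that it offers.
- The arm moves only by the tool move_arm, never from a script. Its argument "plan" is a list of rows, each an object with "delta_pos": the shift along the tool's x, y, z in shares of 75 cm (1.0 is 75 cm), a list of three; "turn": the turn, a rotation vector about the tool's x, y, z in normalised numbers (1 is pi rad), a list of three; "fingers": the closure, from 0 (fully open) to 1 (shut). A call has 1 to 12 rows; each row is the pose to reach, as a shift and turn from the pose commanded when the call began, along the tool's axes at that moment; what a row does not reach only later rows make up. A row lasts 1/8 s, in which the tool goes at most 62.5 mm and 10.7 degrees, less where a joint would pass 70% of its speed; a pose out of reach is approached as far as the arm can. Shift and turn numbers lie between -1 and 1, and a call with a number outside is refused. A call with a gripper value outside its range is refused whole. The fingers move at their own pace and stop on an object; "force" is the grip in N (left out, the last holds). Time passes only in rows, so rows that repeat a pose let the fingers close. It gives the time, the measured TCP pose, the force, the opening and the grip force at its end, in the units of the state.
- get_obs(): the state, without advancing time (a new reading comes with each control period).
- camera(name): name is "side" or "top"; returns a dict with "color" (420x560x3 uint8, red, green, blue), "range_z" (420x560 float32, m along the optical axis (not along the pixel's ray), 0 where there is no reading), "fx", "fy", "cx", "cy" (pixels), "k1" (the pictures are not rectified: a ray, as slopes to the right and down, at radius r is drawn at 1 + k1 r^2 times it, then the intrinsics apply), "R" (3x3) and "t" (3): a world point X has camera coordinates R X + t. Camera axes: x right, y down, z forward; pixel columns grow to the right and rows downward; lengths in m; the calibration is good to about 2 mm. A picture is of the moment at which its call begins.
- hand_in(): hands the job in; it is judged then, once.
The state is a dict: "clock": time; "joint_pos": joint angles; "joint_velocities": joint speeds; "tau": joint torques, N m; "position": TCP position; "ee_rot": TCP orientation; "ft_force": force on the tool from outside, world axes, zero at the start; "torque": the same for the moment, N m; "grip_width": opening from 0.0 (shut) to 1.0 (fully open); "grasp_force": force on a finger pad.
Only numpy, scipy, OpenCV 4.12 (cv2) and the standard library are available. Lean on these libraries where they do the work, as an engineer would, in place of code of your own. Each camera call takes 0.05 s, during which the arm holds its last target. There are 200 camera calls.

## Task

Sort the loose labelling kit into the three grey trays: stand each rubber stamp upright in the bay of the stamp tray that fits its foot (the wide-footed one in the long bay, the small-footed one in the short bay), lay the felt marker flat in the long pen tray, and lay the two banded label bundles flat in the label tray, the larger, thicker one in the middle of the bottom and the smaller, thinner one squarely on top of it. Leave the tally counter and the roll of tape where they are, and let go of everything at the end.

Things in the scene. Friction and masses are not known exactly. Their poses are not given: they have to be found in the camera images.
- wide_stamp: brown wooden rubber stamp standing upright, 73 mm tall: a foot 22 (x) x 46 (y) x 22 (z) mm and above it a turned upright handle up to 22 mm thick, z 22 to 73 mm. Origin at the centre of the underside, z up along the handle. Loose, about 40 g.
- small_stamp: black rubber stamp standing upright, 73 mm tall: a foot 22 (x) x 30 (y) x 22 (z) mm and above it a turned upright handle up to 22 mm thick, z 22 to 73 mm. Origin at the centre of the underside, z up along the handle. Loose, about 40 g.
- marker: black and white felt marker lying flat along its y axis, 128 mm long, 16 mm wide (x), 17 mm high; it does not roll. Origin at the middle of its length, on the underside, z up. Either end may point either way. Loose, about 18 g.
- thick_bundle: the larger white bundle of paper labels with a rubber band, lying flat: a stiff block 45 (x) x 70 (y) x 15 (z) mm (48 x 72 x 17 over the band). Origin at the centre of the underside, z up. Loose, about 40 g.
- thin_bundle: the smaller white bundle of paper labels with a rubber band, lying flat: a stiff block 40 (x) x 62 (y) x 10 (z) mm (43 x 64 x 12 over the band). Origin at the centre of the underside, z up. Loose, about 37 g.
- stamp_tray: fixed grey tray with two bays in a row, 48 (x) x 122 (y) x 20 (z) mm outside, walls 4 mm, floor 4 mm thick. The long bay is 64 mm long (y) and 40 mm wide (x), its centre at y = -25 mm; the short bay is 46 mm long (y) and 40 mm wide, its centre at y = +34 mm. Origin at the centre of the underside, on the table; z up.
- pen_tray: fixed long narrow grey tray, inside 152 mm long (y) and 40 mm wide (x), walls 14 mm high and 4 mm thick, floor 4 mm thick; the middle 100 mm of both long sides is cut away down to the floor for the fingers. Origin at the centre of the underside, on the table; z up.
- label_tray: fixed short wide grey tray without bays, inside 92 mm long (y) and 66 mm wide (x), walls 18 mm high and 4 mm thick, floor 4 mm thick; the middle 56 mm of both long sides is cut away down to the floor for the fingers. Origin at the centre of the underside, on the table; z up.
- tally_counter: round light-grey hand tally counter lying flat, 69 x 48 x 20 mm, origin about its middle on the underside. A loose bystander: not to be moved.
- tape_roll: flat pale roll of clear tape, 84 mm across, 19 mm high, origin at its centre on the underside. A loose bystander: not to be moved.
Mind the look-alikes: they are no part of the job. What is shaped like the thick_bundle but pink or yellow is not meant.

How it is judged:
By the outcome, as a careful person would: the job done as asked, in the order asked, and still so for the second after the job is handed in, with the robot touching nothing.
It also fails if it takes over 125 s, if anything falls off the work surface, if the arm or the gripper's body presses on something with over 40 N, if the wrist force passes 120 N, or if a joint passes its speed limit or range.

## Working session

There is one attempt and no reset: what is moved stays moved. The work goes in short steps, Python scripts to look and compute and a tool call to move; the robot and the scene stay as the last step left them, time stands still between calls to the robot, and variables do not carry over. Pictures are saved under pics/ and viewed, at most 14 in all, crops included, and the job is handed in when it is done.

Besides the shell and the picture viewer there is one more tool, called after "Call:" as name(argument=value, ...) on one line, values as JSON. move_arm: Moves the arm, as the interface text tells. Its arguments: {"type":"object","properties":{"plan":{"type":"array","items":{"type":"object","properties":{"delta_pos":{"type":"array","items":{"type":"number"}},"turn":{"type":"array","items":{"type":"number"}},"fingers":{"type":"number"}}}},"force":{"type":"number"}},"required":["plan"]}

```bash
mkdir -p pics; cat > h.py <<'E'
import numpy as np, cv2
from workcell import get_obs, camera, hand_in, tip_reach
def K(c): return np.array([[c['fx'],0,c['cx']],[0,c['fy'],c['cy']],[0,0,1.]])
def rays(c,uv):
    d=np.array([c['k1'],0,0,0,0.])
    return cv2.undistortPoints(np.float64(uv).reshape(-1,1,2),K(c),d)[:,0]
def onplane(c,uv,z):
    n=rays(c,uv); R=np.array(c['R']);t=np.array(c['t'])
    D=np.c_[n,np.ones(len(n))]@R; C=-R.T@t
    return C+D*((z-C[2])/D[:,2])[:,None]
def cloud(c):
    h,w=c['range_z'].shape; v,u=np.mgrid[:h,:w]
    n=rays(c,np.stack([u,v],-1)); Z=c['range_z'].reshape(-1,1)
    P=(np.c_[n,np.ones(len(n))]*Z-np.array(c['t']))@np.array(c['R'])
    P[Z[:,0]==0]=np.nan
    return P.reshape(h,w,3)
def save(n,im): cv2.imwrite('pics/'+n+'.png',im[...,::-1])
E
python3 - <<'E'
from h import *
import pickle
o=get_obs();print({k:np.round(v,3) for k,v in o.items()},tip_reach)
for n in('top','side'):
    c=camera(n);save(n+'0',cv2.resize(c['color'],(784,588)));pickle.dump(c,open(n+'0.pkl','wb'))
    print(n,{k:np.round(c[k],3) for k in('fx','cx','cy','k1','R','t')})
E
```

```text
{'clock': np.float64(0.0), 'joint_pos': array([ 1.213,  0.333, -0.065,  1.461,  0.022,  1.35 , -0.088]), 'joint_velocities': array([-0.   , -0.001, -0.001, -0.002,  0.001,  0.   , -0.001]), 'tau': array([-1.0000e-03, -6.2546e+01,  4.9000e-02, -3.9161e+01,  1.6000e-02,
        1.0000e-02, -0.0000e+00]), 'position': array([ 0.205, -0.59 ,  0.242]), 'ee_rot': array([ 0.986,  0.167, -0.   , -0.001]), 'ft_force': array([-0.321,  1.407, -0.382]), 'torque': array([-0.019, -0.007,  0.017]), 'grasp_force': np.float64(0.0), 'grip_width': np.float64(1.001)} 0.011
top {'fx': np.float64(446.367), 'cx': np.float64(278.88), 'cy': np.float64(203.938), 'k1': np.float64(0.051), 'R': array([[-0.009, -1.   ,  0.011],
       [-0.997,  0.008, -0.071],
       [ 0.071, -0.012, -0.997]]), 't': array([0.11 , 0.542, 1.159])}
side {'fx': np.float64(385.135), 'cx': np.float64(280.399), 'cy': np.float64(205.417), 'k1': np.float64(-0.058), 'R': array([[-0.986, -0.166, -0.023],
       [-0.063,  0.498, -0.865],
       [ 0.155, -0.851, -0.502]]), 't': array([0.547, 0.018, 0.908])}
```

View pics/top0.png

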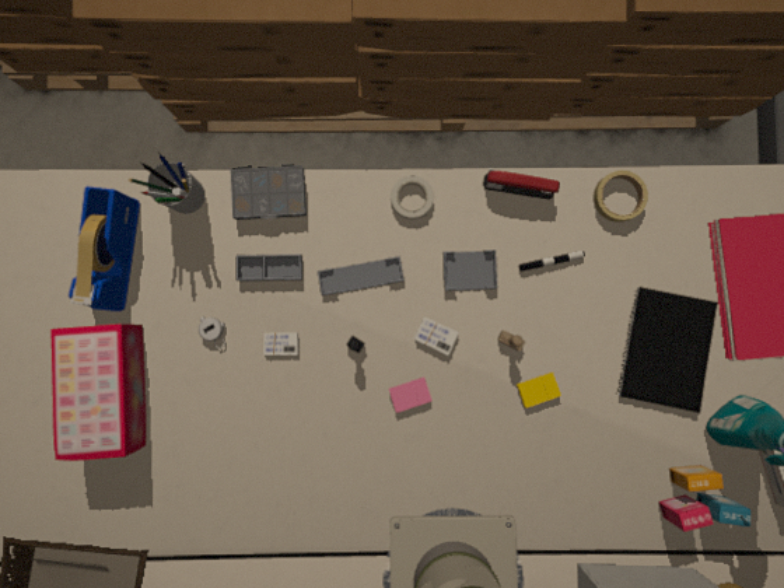

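View pics/side0.png

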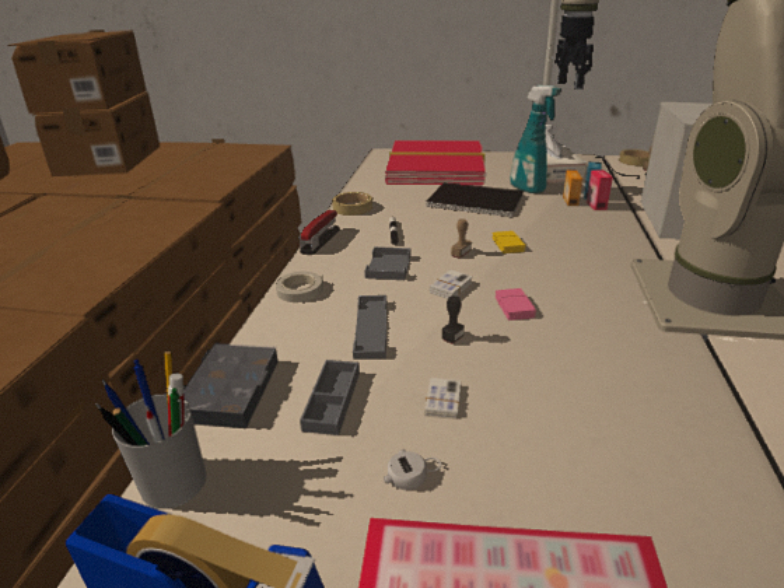

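In the top view (784-wide): stamp tray (270,268), pen tray (361,276), label tray (470,271), marker (552,262), wide stamp (511,340), small stamp (356,344). Label bundles: white (437,337) and white (281,345). Look-alikes: pink (411,396), yellow (540,390); white tape (412,198), beige tape (621,195), tally counter (210,328), red stapler (520,185). The larger white bundle should be at (437,337). I'll check it by measuring.

```bash
cat > m.py <<'E'
from h import *
# ROI boxes in top px (u0,u1,v0,v1) -> world boxes used for both views
ROI=dict(wide=(511,340),small=(356,344),marker=(552,262),thick=(437,337),thin=(281,345),stray=(270,268),ptray=(361,276),ltray=(470,271),tally=(210,328),tape=(412,198))
R=dict(wide=.04,small=.04,marker=.075,thick=.05,thin=.05,stray=.075,ptray=.09,ltray=.068,tally=.05,tape=.055)
def measure(cams,names,zmin=.004,roi=None):
    for n in names:
        for cn,c in cams.items():
            P=cloud(c)
            p0=onplane(cams['top'],[np.array(ROI[n])/1.4],.01)[0] if roi is None else roi[n]
            d=np.linalg.norm(P[...,:2]-p0[:2],axis=-1)
            near=d<R[n]
            z0=np.nanmedian(P[...,2][(d<R[n]+.03)&(np.abs(P[...,2])<.006)])
            m=near&(P[...,2]-z0>zmin)&(P[...,2]<.1)
            k,l,s,_=cv2.connectedComponentsWithStats(m.astype(np.uint8))
            if k<2: print(n,cn,'none');continue
            m=l==1+np.argmax(s[1:,4])
            q=P[m]; zt=np.percentile(q[:,2],[50,95])
            (cx,cy),(w,h),a=cv2.minAreaRect((q[:,:2]*1000).astype(np.float32))
            if w<h: w,h,a=h,w,a+90
            a=(a+90)%180-90
            print(f"{n:7s}{cn:5s} n={m.sum()} c=({cx:.1f},{cy:.1f}) L={w:.1f} W={h:.1f} ang={a:.1f} z0={z0*1000:.1f} z50,95={np.round(zt*1000,1)} mean={np.round(q[:,:2].mean(0)*1000,1)}")
E
python3 - <<'E'
from m import *
import pickle
cams={n:pickle.load(open(n+'0.pkl','rb')) for n in('top','side')}
measure(cams,ROI)
c=cams['top']['color']
save('crop0',cv2.resize(c[165:300,140:430],None,fx=2.75,fy=2.75,interpolation=cv2.INTER_CUBIC))
s=cams['side']['color']
save('crops0',cv2.resize(s[140:340,200:400],None,fx=3,fy=3,interpolation=cv2.INTER_CUBIC))
E
```

```text
wide   top   n=176 c=(439.6,-120.3) L=49.1 W=27.1 ang=62.8 z0=-0.3 z50,95=[22.5 73.3] mean=[ 438.7 -115.9]
wide   side  n=231 c=(436.0,-113.6) L=47.7 W=24.2 ang=57.9 z0=1.2 z50,95=[23.3 72.5] mean=[ 436.7 -107.6]
small  top   n=103 c=(435.3,172.9) L=34.8 W=22.7 ang=49.5 z0=-0.6 z50,95=[63.5 73.7] mean=[435.9 172.9]
small  side  n=332 c=(431.3,178.5) L=32.1 W=22.7 ang=50.2 z0=1.2 z50,95=[29.9 72.8] mean=[432.5 183.7]
marker top   n=268 c=(588.9,-201.4) L=126.4 W=17.7 ang=-79.4 z0=-0.2 z50,95=[13.3 18.4] mean=[ 589.1 -199.8]
marker side  n=94 c=(586.2,-192.5) L=125.1 W=14.7 ang=-78.0 z0=1.4 z50,95=[15.  18.1] mean=[ 584.8 -183.6]
thick  top   n=484 c=(449.8,21.9) L=71.2 W=51.7 ang=65.8 z0=-0.5 z50,95=[15.2 18.8] mean=[449.9  22.4]
thick  side  n=381 c=(446.9,25.8) L=72.6 W=47.7 ang=63.8 z0=1.2 z50,95=[16.6 18.3] mean=[446.7  32.1]
thin   top   n=400 c=(438.0,316.2) L=65.6 W=44.6 ang=89.5 z0=-0.8 z50,95=[10.2 14. ] mean=[436.2 314.7]
thin   side  n=590 c=(435.0,318.7) L=65.1 W=42.3 ang=88.2 z0=1.3 z50,95=[11.5 13. ] mean=[435.  322.6]
stray  top   n=528 c=(582.6,336.4) L=126.7 W=53.7 an
[... 290 characters left out ...]
.6,167.9) L=161.0 W=47.6 ang=-79.7 z0=1.6 z50,95=[ 6.7 15.6] mean=[561.6 173.1]
ltray  top   n=165 c=(574.4,-76.3) L=72.1 W=35.9 ang=-0.8 z0=0.2 z50,95=[10.8 20.5] mean=[571.6 -83.2]
ltray  side  n=422 c=(570.3,-40.5) L=106.3 W=73.9 ang=-89.5 z0=1.6 z50,95=[10.4 19.4] mean=[571.9 -39.7]
tally  top   n=255 c=(457.6,443.8) L=53.2 W=52.0 ang=83.0 z0=-0.9 z50,95=[17.1 21.9] mean=[463.3 441.5]
tally  side  n=698 c=(456.6,446.9) L=58.1 W=49.2 ang=-2.8 z0=1.7 z50,95=[20.1 22.2] mean=[462.  453.1]
tape   top   n=477 c=(715.0,64.7) L=83.9 W=78.3 ang=-0.2 z0=-0.5 z50,95=[17.3 21.1] mean=[713.8  65.2]
tape   side  n=506 c=(711.4,69.2) L=83.3 W=81.1 ang=-76.6 z0=1.7 z50,95=[18.1 20.8] mean=[709.9  74.2]
```

View pics/crop0.png

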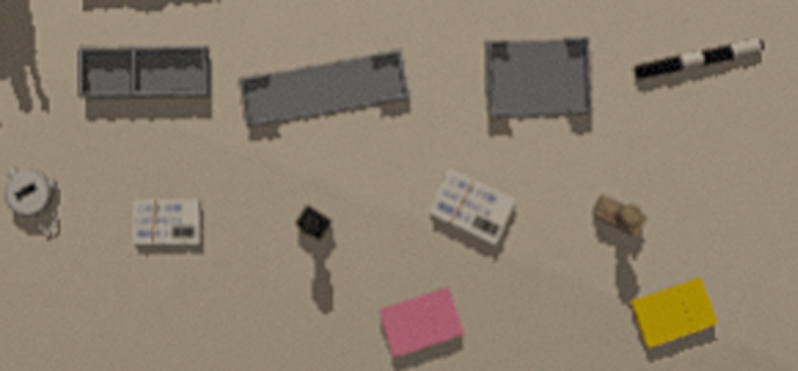

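View pics/crops0.png

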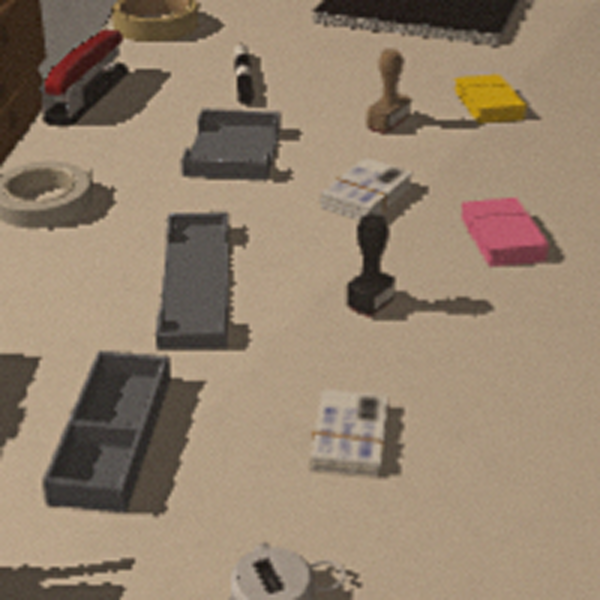

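The crops confirm the choice. The larger white bundle is at crop (473,208), measured 72x48 mm. The smaller white one is at (167,222), 65x43 mm. The pink and yellow blocks are the look-alikes. One more measurement of the trays and handles by colour, then I'll move.

```bash
cat >> h.py <<'E'
def goto(x,y,z,psi,o=None):
    """print tool-axes shift and z turn from the present pose to a downward pose with tool x at psi deg"""
    from scipy.spatial.transform import Rotation as Ro
    o=o or get_obs(); A=Ro.from_quat(o['ee_rot'])
    p=np.radians(psi); B=Ro.from_matrix(np.array([[np.cos(p),np.sin(p),0],[np.sin(p),-np.cos(p),0],[0,0,-1]]))
    print('at',np.round(o['position'],4),'shift',np.round(A.inv().apply(np.array([x,y,z])-o['position']),4),'turn',np.round((A.inv()*B).as_rotvec(),4))
E
python3 - <<'E'
from m import *
import pickle
cams={n:pickle.load(open(n+'0.pkl','rb')) for n in('top','side')}
for n in('stray','ptray','ltray'):
  for cn,c in cams.items():
    P=cloud(c);p0=onplane(cams['top'],[np.array(ROI[n])/1.4],.01)[0]
    f=c['color'].astype(float); b=(f[...,2]+2)/(f[...,0]+2)
    m=(np.linalg.norm(P[...,:2]-p0[:2],axis=-1)<R[n]+.03)&(b>.93)&(P[...,2]<.03)&(f.max(-1)<130)
    m=cv2.morphologyEx(m.astype(np.uint8),cv2.MORPH_OPEN,np.ones((2,2)))
    k,l,s,_=cv2.connectedComponentsWithStats(m);m=l==1+np.argmax(s[1:,4])
    q=P[m];(cx,cy),(w,h),a=cv2.minAreaRect((q[:,:2]*1000).astype(np.float32))
    print(n,cn,m.sum(),np.round([cx,cy,w,h,a],1),'z',np.round(np.percentile(q[:,2],[5,50,95])*1000,1))
for n in('wide','small'):
  for cn,c in cams.items():
    P=cloud(c);p0=onplane(cams['top'],[np.array(ROI[n])/1.4],.01)[0]
    for lo,hi in((.018,.027),(.03,.04),(.04,.05),(.05,.06),(.06,.08)):
      m=(np.linalg.norm(P[...,:2]-p0[:2],axis=-1)<.04)&(P[...,2]>lo)&(P[...,2]<hi)
      if m.sum()<4: continue
      q=P[m];r=cv2.minAreaRect((q[:,:2]*1000).astype(np.float32));print(n,cn,lo,m.sum(),np.round(np.r_[r[0],r[1],r[2]],1))
goto(.438,-.115,.20,60)
E
```

```text
stray top 524 [572.5 334.  122.3  42.4  84.5] z [nan nan nan]
stray side 8 [676.6 344.3   3.7   7.   22.2] z [28.2 29.1 29.6]
ptray top 730 [nan nan  0.  0.  0.] z [nan nan nan]Traceback (most recent call last):
  File "<stdin>", line 10, in <module>
    return _wrapfunc(a, 'argmax', axis=axis, out=out, **kwds)
    return bound(*args, **kwds)
ValueError: attempt to get argmax of an empty sequence
```

```bash
python3 - <<'E'
from m import *
import pickle
cams={n:pickle.load(open(n+'0.pkl','rb')) for n in('top','side')}
G=dict(stray=(.580,.337),ptray=(.564,.165),ltray=(.572,-.042))
for n in G:
  for cn,c in cams.items():
    P=cloud(c)
    f=cv2.GaussianBlur(c['color'],(3,3),0).astype(float); b=(f[...,2]+2)/(f[...,0]+2)
    near=(np.linalg.norm(P[...,:2]-G[n],axis=-1)<R[n]+.02)&(P[...,2]<.03)
    tab=np.median(b[near&(np.abs(P[...,2])<.003)&(f.max(-1)>120)])
    m=near&(b>(tab+1)/2+.02)
    k,l,s,_=cv2.connectedComponentsWithStats(m.astype(np.uint8));m=l==1+np.argmax(s[1:,4])
    q=P[m];(cx,cy),(w,h),a=cv2.minAreaRect((q[:,:2]*1000).astype(np.float32))
    print(n,cn,round(tab,2),m.sum(),np.round([cx,cy,w,h,a],1),'z',np.round(np.percentile(q[:,2],[5,50,95])*1000,1))
for n in('wide','small'):
  for cn,c in cams.items():
    P=cloud(c);p0=onplane(cams['top'],[np.array(ROI[n])/1.4],.01)[0]
    for lo,hi in((.018,.027),(.03,.04),(.04,.05),(.05,.06),(.06,.08)):
      m=(np.linalg.norm(P[...,:2]-p0[:2],axis=-1)<.04)&(P[...,2]>lo)&(P[...,2]<hi)
      if m.sum()<4: continue
      q=P[m];r=cv2.minAreaRect((q[:,:2]*1000).astype(np.float32));print(n,cn,lo,m.sum(),np.round(np.r_[r[0],r[1],r[2]],1))
goto(.438,-.115,.20,60)
E
```

```text
stray top 0.79 720 [5.795e+02 3.349e+02 4.440e+01 1.178e+02 5.000e-01] z [-0.3  3.9 20.3]
stray side 0.75 763 [5.777e+02 3.413e+02 4.560e+01 1.220e+02 5.000e-01] z [ 4.3  8.7 22. ]
ptray top 0.8 914 [562.8 162.7  43.4 153.9   9.8] z [-0.6  3.5  8.6]
ptray side 0.75 660 [562.4 169.2  43.2 158.2  10.4] z [ 4.2  5.6 14.3]
ltray top 0.8 903 [571.9 -44.   69.5  93.9   1.7] z [-0.2  3.8 13.8]
ltray side 0.75 293 [571.4 -39.9  71.3  99.1   3.5] z [ 3.9  5.5 18.6]
wide top 0.018 90 [ 438.3 -120.2   46.5   23.6   62. ]
wide top 0.06 59 [ 437.6 -120.1   17.6   19.7    0. ]
wide side 0.018 63 [ 435.6 -113.3   48.2   23.3   54.4]
wide side 0.03 15 [ 436.6 -110.9    7.8    7.2   17. ]
wide side 0.04 15 [ 435.8 -110.4   10.9    5.8    1.1]
wide side 0.05 20 [ 435.7 -109.7   16.4    8.5    9.7]
wide side 0.06 47 [ 436.8 -112.8   19.9   18.    54.8]
small top 0.018 33 [435.7 174.1  29.4  21.1  50.9]
small top 0.06 59 [436.4 174.8  20.2  20.1  89.5]
small side 0.018 86 [431.  178.8  31.8  22.8  43.9]
small side 0.03 27 [432.4 182.3  10.5   7.    5.3]
small side 0.04 19 [432.9 183.1  14.5   7.6   2.6]
small side 0.05 30 [433.4 184.    8.1  18.7  87.9]
small side 0.06 89 [431.9 178.6  21.   17.9  56.1]
at [ 0.2053 -0.59    0.2416] shift [ 0.3759 -0.3721  0.0421] turn [-1.200e-03 -4.000e-04 -7.124e-01]
```

```bash
python3 - <<'E'
from h import *
import pickle
for cn in('top','side'):
    c=pickle.load(open(cn+'0.pkl','rb'));P=cloud(c);f=c['color'].astype(float)
    m=(f[...,1]>1.3*f[...,0])&(f[...,2]>1.2*f[...,0])&(P[...,1]<-.3)&(P[...,2]>.06)
    q=P[m];print(cn,m.sum(),np.round(np.percentile(q,[2,50,98],axis=0),3).tolist())
E
```

```text
top 1426 [[0.128, -0.534, 0.063], [0.281, -0.494, 0.111], [0.325, -0.453, 0.209]]
side 832 [[0.137, -0.518, 0.064], [0.279, -0.491, 0.133], [0.32, -0.454, 0.238]]
```

Careful with the scale: shifts go in shares of 75 cm and turns go in shares of pi rad. That gives: 0.376 m / 0.75 = 0.5013, -0.06 m / 0.75 = -0.08, -0.71 rad / 3.1416 = -0.226.

Call:
move_arm(plan=[{"delta_pos": [0, 0, -0.08], "turn": [0, 0, 0], "fingers": 0}, {"delta_pos": [0, 0, -0.16], "turn": [0, 0, 0], "fingers": 0}, {"delta_pos": [0, 0, -0.1867], "turn": [0, 0, 0], "fingers": 0}, {"delta_pos": [0.5013, -0.496, -0.1867], "turn": [0, 0, -0.226], "fingers": 0}, {"delta_pos": [0.5013, -0.496, -0.1867], "turn": [0, 0, -0.226], "fingers": 0}, {"delta_pos": [0.5013, -0.496, -0.1867], "turn": [0, 0, -0.226], "fingers": 0}, {"delta_pos": [0.5013, -0.496, -0.1867], "turn": [0, 0, -0.226], "fingers": 0}, {"delta_pos": [0.5013, -0.496, -0.1867], "turn": [0, 0, -0.226], "fingers": 0}, {"delta_pos": [0.5013, -0.496, -0.1867], "turn": [0, 0, -0.226], "fingers": 0}, {"delta_pos": [0.5013, -0.496, -0.1867], "turn": [0, 0, -0.226], "fingers": 0}, {"delta_pos": [0.5013, -0.496, -0.1867], "turn": [0, 0, -0.226], "fingers": 0}, {"delta_pos": [0.5013, -0.496, -0.1867], "turn": [0, 0, -0.226], "fingers": 0}], force=25)

```text
clock: 1.6
position: [0.4391, -0.1118, 0.3823]
ee_rot: [0.866, 0.501, 0.0, 0.0]
ft_force: [-0.6, -1.0, 0.1]
grip_width: 1.001
grasp_force: 0.0
```

```bash
python3 -c "
from h import *
goto(.437,-.117,.15,60)"
```

```text
at [ 0.4391 -0.1118  0.3823] shift [-0.0056  0.0007  0.2323] turn [ 0.0002 -0.      0.0019]
```

Scaled: 0.232 m / 0.75 = 0.3093, 0.18 m / 0.75 = 0.24.

Call:
move_arm(plan=[{"delta_pos": [-0.0073, 0.0007, 0.08], "turn": [0, 0, 0], "fingers": 0}, {"delta_pos": [-0.0073, 0.0007, 0.16], "turn": [0, 0, 0], "fingers": 0}, {"delta_pos": [-0.0073, 0.0007, 0.24], "turn": [0, 0, 0], "fingers": 0}, {"delta_pos": [-0.0073, 0.0007, 0.3093], "turn": [0, 0, 0], "fingers": 0}, {"delta_pos": [-0.0073, 0.0007, 0.3093], "turn": [0, 0, 0], "fingers": 0}, {"delta_pos": [-0.0073, 0.0007, 0.3093], "turn": [0, 0, 0], "fingers": 0}])

```text
clock: 2.35
position: [0.437, -0.1206, 0.1522]
ee_rot: [0.867, 0.499, 0.001, 0.001]
ft_force: [0.8, 0.3, 1.3]
grip_width: 1.0
grasp_force: 0.0
```

```bash
python3 - <<'E'
from h import *
o=get_obs();print(o['position'])
for n in('side','top'):
    c=camera(n);P=cloud(c)
    d=np.linalg.norm(P[...,:2]-o['position'][:2],axis=-1)
    for lo,hi in((.12,.15),(.15,.18),(.18,.2),(.2,.25)):
        q=P[(d<.09)&(P[...,2]>lo)&(P[...,2]<hi)]
        if len(q)>5:
            r=cv2.minAreaRect((q[:,:2]*1000).astype(np.float32));print(n,lo,len(q),np.round(np.r_[r[0],r[1],r[2]],1),'zmin',q[:,2].min().round(4))
    if n=='side': save('side1',cv2.resize(c['color'][60:240,240:440],None,fx=3,fy=3,interpolation=cv2.INTER_CUBIC))
E
```

```text
[ 0.43695176 -0.12057981  0.15223154]
side 0.15 130 [ 436.7 -117.9   29.6  114.5   56.7] zmin 0.1562
side 0.18 119 [ 435.9 -120.5   25.4  121.3   60.8] zmin 0.1801
side 0.2 867 [ 438.2 -116.7   39.   147.8   61.3] zmin 0.2001
top 0.15 19 [ 438.6 -115.4    6.6  106.2   60.7] zmin 0.1559
top 0.18 18 [ 441.6 -122.    17.4  117.3   60.9] zmin 0.1808
top 0.2 230 [ 439.2 -118.6   32.2  148.2   67.8] zmin 0.2002
```

View pics/side1.png

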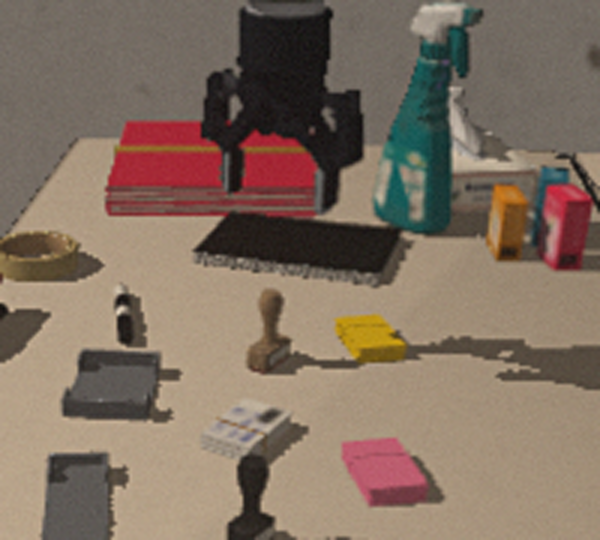

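The side view shows the open gripper at crop (285,150), above and behind the wide stamp at (268,330), with the fingers straddling it. Both cameras agree with the robot to about 2-3 mm. I'll descend and grip the handle.

Scaled: 0.102 m / 0.75 = 0.136, 0.05 m / 0.75 = 0.0667.

Call:
move_arm(plan=[{"delta_pos": [0.0047, -0.004, 0], "turn": [0, 0, 0], "fingers": 0}, {"delta_pos": [0.0047, -0.004, 0.0667], "turn": [0, 0, 0], "fingers": 0}, {"delta_pos": [0.0047, -0.004, 0.136], "turn": [0, 0, 0], "fingers": 0}, {"delta_pos": [0.0047, -0.004, 0.136], "turn": [0, 0, 0], "fingers": 0}, {"delta_pos": [0.0047, -0.004, 0.136], "turn": [0, 0, 0], "fingers": 0.5}, {"delta_pos": [0.0047, -0.004, 0.136], "turn": [0, 0, 0], "fingers": 0.6}, {"delta_pos": [0.0047, -0.004, 0.136], "turn": [0, 0, 0], "fingers": 0.7}, {"delta_pos": [0.0047, -0.004, 0.136], "turn": [0, 0, 0], "fingers": 0.8}, {"delta_pos": [0.0047, -0.004, 0.136], "turn": [0, 0, 0], "fingers": 1}, {"delta_pos": [0.0047, -0.004, 0.136], "turn": [0, 0, 0], "fingers": 1}, {"delta_pos": [0.0047, -0.004, 0.136], "turn": [0, 0, 0], "fingers": 1}], force=25)

```text
clock: 3.82
position: [0.4358, -0.1161, 0.0491]
ee_rot: [0.867, 0.499, 0.0, 0.001]
ft_force: [-0.9, 0.2, 7.0]
grip_width: 0.248
grasp_force: 28.2
```

```bash
python3 -c "
from h import *
o=get_obs();print(o['grip_width']*85,o['grasp_force'])
goto(.579,.313,.16,90.5)"
```

```text
21.102976942330336 28.167522847652435
at [ 0.4358 -0.1161  0.0491] shift [ 0.443  -0.0915 -0.1111] turn [ 1.300e-03  4.000e-04 -5.349e-01]
```

Scaled: 0.443 m / 0.75 = 0.5907, -0.11 m / 0.75 = -0.1467, -0.535 rad / 3.1416 = -0.1703.

Call:
move_arm(plan=[{"delta_pos": [0, 0, -0.04], "turn": [0, 0, 0], "fingers": 1}, {"delta_pos": [0, 0, -0.1067], "turn": [0, 0, 0], "fingers": 1}, {"delta_pos": [0.0667, -0.0133, -0.1467], "turn": [0, 0, -0.0223], "fingers": 1}, {"delta_pos": [0.1333, -0.0267, -0.1467], "turn": [0, 0, -0.0446], "fingers": 1}, {"delta_pos": [0.2, -0.04, -0.1467], "turn": [0, 0, -0.0668], "fingers": 1}, {"delta_pos": [0.2667, -0.0533, -0.1467], "turn": [0, 0, -0.0891], "fingers": 1}, {"delta_pos": [0.3333, -0.068, -0.1467], "turn": [0, 0, -0.1114], "fingers": 1}, {"delta_pos": [0.4, -0.0827, -0.1467], "turn": [0, 0, -0.1337], "fingers": 1}, {"delta_pos": [0.4667, -0.096, -0.1467], "turn": [0, 0, -0.156], "fingers": 1}, {"delta_pos": [0.5333, -0.1093, -0.1467], "turn": [0, 0, -0.1703], "fingers": 1}, {"delta_pos": [0.5907, -0.122, -0.1467], "turn": [0, 0, -0.1703], "fingers": 1}, {"delta_pos": [0.5907, -0.122, -0.1467], "turn": [0, 0, -0.1703], "fingers": 1}])

```text
clock: 5.32
position: [0.5771, 0.3172, 0.1575]
ee_rot: [0.702, 0.712, 0.0, -0.001]
ft_force: [-0.1, 0.3, -0.6]
grip_width: 0.248
grasp_force: 27.4
```

Scaled: 0.02 m / 0.75 = 0.0267.

Call:
move_arm(plan=[{"delta_pos": [0, 0, 0.0267], "turn": [0, 0, 0], "fingers": 1}, {"delta_pos": [0, 0, 0.0267], "turn": [0, 0, 0], "fingers": 1}])

```text
clock: 5.58
position: [0.5778, 0.3106, 0.1357]
ee_rot: [0.705, 0.71, -0.002, 0.0]
ft_force: [-0.5, -0.0, -1.2]
grip_width: 0.248
grasp_force: 27.4
```

```bash
python3 - <<'E'
from h import *
goto(.579,.313,.0545,90.5)
o=get_obs();z=o['position'][2];print(z,o['grip_width'])
c=camera('side');P=cloud(c)
d=np.linalg.norm(P[...,:2]-o['position'][:2],axis=-1)
for lo,hi in((-.06,-.015),(-.03,-.022)):
  q=P[(d<.05)&(P[...,2]-z>lo)&(P[...,2]-z<hi)];r=cv2.minAreaRect((q[:,:2]*1000).astype(np.float32));print(len(q),np.round(np.r_[r[0],r[1],r[2]],1),q[:,2].min())
save('side2',cv2.resize(c['color'][160:360,150:400],None,fx=3,fy=3,interpolation=cv2.INTER_CUBIC))
E
```

```text
at [0.5778 0.3106 0.1357] shift [0.0026 0.0014 0.0812] turn [-0.0029  0.003  -0.0015]
0.13569354091211505 0.24816419260793496
308 [576.  313.9  22.6  45.7   3. ] 0.08669406603133506
153 [576.  313.9  22.6  45.7   3. ] 0.10590843153632633
```

View pics/side2.png

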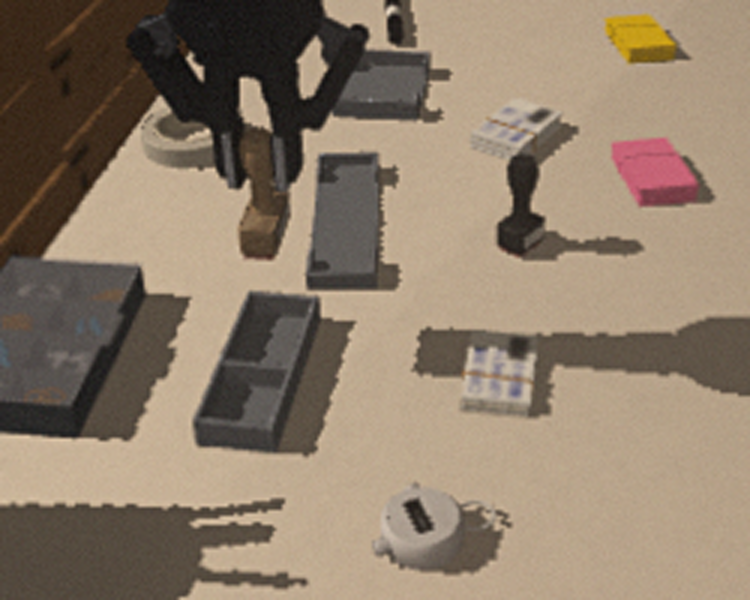

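The stamp hangs upright at crop (262,225), above and behind the long bay at (265,330). It is about 2 mm short of the bay centre in x and y and skewed about 2.5°. I'll correct and lower.

Scaled: 0.081 m / 0.75 = 0.108, 0.078 m / 0.75 = 0.104, 0.035 rad / 3.1416 = 0.0111.

Call:
move_arm(plan=[{"delta_pos": [0.0027, 0.0027, 0], "turn": [0, 0, 0.0111], "fingers": 1}, {"delta_pos": [0.0027, 0.0027, 0.04], "turn": [0, 0, 0.0111], "fingers": 1}, {"delta_pos": [0.0027, 0.0027, 0.08], "turn": [0, 0, 0.0111], "fingers": 1}, {"delta_pos": [0.0027, 0.0027, 0.104], "turn": [0, 0, 0.0111], "fingers": 1}, {"delta_pos": [0.0027, 0.0027, 0.108], "turn": [0, 0, 0.0111], "fingers": 1}, {"delta_pos": [0.0027, 0.0027, 0.108], "turn": [0, 0, 0.0111], "fingers": 1}, {"delta_pos": [0.0027, 0.0027, 0.108], "turn": [0, 0, 0.0111], "fingers": 1}])

```text
clock: 6.5
position: [0.581, 0.3156, 0.0586]
ee_rot: [0.716, 0.698, 0.001, 0.0]
ft_force: [-0.3, -0.2, -0.1]
grip_width: 0.249
grasp_force: 27.4
```

Scaled: 0.005 m / 0.75 = 0.0067, 0.003 m / 0.75 = 0.004.

Call:
move_arm(plan=[{"delta_pos": [0, 0, 0.004], "turn": [0, 0, 0], "fingers": 1}, {"delta_pos": [0, 0, 0.0067], "turn": [0, 0, 0], "fingers": 1}, {"delta_pos": [0, 0, 0.0067], "turn": [0, 0, 0], "fingers": 1}, {"delta_pos": [0, 0, 0.0067], "turn": [0, 0, 0], "fingers": 1}])

```text
clock: 7.0
position: [0.5807, 0.3153, 0.0532]
ee_rot: [0.716, 0.698, 0.0, 0.0]
ft_force: [-1.2, -1.8, 6.3]
grip_width: 0.252
grasp_force: 28.0
```

Scaled: -0.12 m / 0.75 = -0.16, -0.08 m / 0.75 = -0.1067.

Call:
move_arm(plan=[{"delta_pos": [0, 0, 0], "turn": [0, 0, 0], "fingers": 0.6}, {"delta_pos": [0, 0, 0], "turn": [0, 0, 0], "fingers": 0.4}, {"delta_pos": [0, 0, 0], "turn": [0, 0, 0], "fingers": 0.4}, {"delta_pos": [0, 0, -0.04], "turn": [0, 0, 0], "fingers": 0.3}, {"delta_pos": [0, 0, -0.1067], "turn": [0, 0, 0], "fingers": 0}, {"delta_pos": [0, 0, -0.16], "turn": [0, 0, 0], "fingers": 0}, {"delta_pos": [0, 0, -0.16], "turn": [0, 0, 0], "fingers": 0}, {"delta_pos": [0, 0, -0.16], "turn": [0, 0, 0], "fingers": 0}])

```text
clock: 8.0
position: [0.5802, 0.3149, 0.1716]
ee_rot: [0.716, 0.698, -0.0, 0.0]
ft_force: [0.0, -0.8, -0.5]
grip_width: 0.999
grasp_force: 0.0
```

```bash
python3 -c "
from h import *
goto(.434,.1765,.15,50)"
```

```text
at [0.5802 0.3149 0.1716] shift [-0.1422 -0.1425  0.0218] turn [-2.000e-04  8.000e-04  6.722e-01]
```

Scaled: -0.1425 m / 0.75 = -0.19, -0.142 m / 0.75 = -0.1893, 0.67 rad / 3.1416 = 0.2133.

Call:
move_arm(plan=[{"delta_pos": [-0.0533, -0.0533, 0], "turn": [0, 0, 0.0541], "fingers": 0}, {"delta_pos": [-0.1067, -0.1067, 0], "turn": [0, 0, 0.1082], "fingers": 0}, {"delta_pos": [-0.16, -0.16, 0.0133], "turn": [0, 0, 0.1592], "fingers": 0}, {"delta_pos": [-0.1893, -0.19, 0.0293], "turn": [0, 0, 0.2133], "fingers": 0}, {"delta_pos": [-0.1893, -0.19, 0.0293], "turn": [0, 0, 0.2133], "fingers": 0}, {"delta_pos": [-0.1893, -0.19, 0.0293], "turn": [0, 0, 0.2133], "fingers": 0}, {"delta_pos": [-0.1893, -0.19, 0.0293], "turn": [0, 0, 0.2133], "fingers": 0}])

```text
clock: 8.88
position: [0.4347, 0.1779, 0.1503]
ee_rot: [0.905, 0.425, 0.0, -0.001]
ft_force: [0.4, 1.0, 0.8]
grip_width: 1.0
grasp_force: 0.0
```

```bash
python3 - <<'E'
from m import *
goto(.434,.1765,.05,50)
cams={n:camera(n) for n in('side','top')}
q=np.array([.434,.1765])
G=dict(stray=(.580,.314),small=q)
P=cloud(cams['side'])
for nm,g,lo,hi in(('placed knob',(.579,.314),.062,.085),('small knob',q,.058,.078),('small foot',q,.017,.027)):
    for cn,c in cams.items():
        P=cloud(c);p=P[(np.linalg.norm(P[...,:2]-g,axis=-1)<.035)&(P[...,2]>lo)&(P[...,2]<hi)]
        if len(p)>4:
            r=cv2.minAreaRect((p[:,:2]*1000).astype(np.float32));print(nm,cn,len(p),np.round(np.r_[r[0],r[1],r[2],1000*p[:,2].max()],1))
E
```

```text
at [0.4347 0.1779 0.1503] shift [-0.0016  0.0004  0.1003] turn [-0.0008 -0.0007  0.0043]
placed knob side 126 [579.3 320.1  18.7  19.1  74.2  78.8]
placed knob top 60 [581.9 312.2  20.1  19.3   7.8  81.6]
small knob side 96 [431.8 178.8  20.8  18.3  43.3  74.9]
small foot side 93 [432.3 178.1  33.2  22.   47.9  26.5]
```

Scaled: 0.1 m / 0.75 = 0.1333, 0.05 m / 0.75 = 0.0667.

Call:
move_arm(plan=[{"delta_pos": [-0.002, 0, 0.0667], "turn": [0, 0, 0], "fingers": 0}, {"delta_pos": [-0.002, 0, 0.1333], "turn": [0, 0, 0], "fingers": 0}, {"delta_pos": [-0.002, 0, 0.1333], "turn": [0, 0, 0], "fingers": 0}, {"delta_pos": [-0.002, 0, 0.1333], "turn": [0, 0, 0], "fingers": 0.5}, {"delta_pos": [-0.002, 0, 0.1333], "turn": [0, 0, 0], "fingers": 0.6}, {"delta_pos": [-0.002, 0, 0.1333], "turn": [0, 0, 0], "fingers": 0.7}, {"delta_pos": [-0.002, 0, 0.1333], "turn": [0, 0, 0], "fingers": 0.8}, {"delta_pos": [-0.002, 0, 0.1333], "turn": [0, 0, 0], "fingers": 1}, {"delta_pos": [-0.002, 0, 0.1333], "turn": [0, 0, 0], "fingers": 1}, {"delta_pos": [-0.002, 0, 0.1333], "turn": [0, 0, 0], "fingers": 1}], force=25)

```text
clock: 10.22
position: [0.434, 0.1759, 0.0513]
ee_rot: [0.906, 0.423, 0.001, 0.0]
ft_force: [-1.5, -0.1, 7.1]
grip_width: 0.249
grasp_force: 25.4
```

```bash
python3 -c "
from h import *
goto(.579,.3735,.16,90.5)"
```

```text
at [0.434  0.1759 0.0513] shift [ 0.2447 -0.0153 -0.1085] turn [ 1.600e-03 -4.000e-04 -7.049e-01]
```

Scaled: 0.245 m / 0.75 = 0.3267, 0.15 m / 0.75 = 0.2, -0.705 rad / 3.1416 = -0.2244.

Call:
move_arm(plan=[{"delta_pos": [0, 0, -0.04], "turn": [0, 0, 0], "fingers": 1}, {"delta_pos": [0, 0, -0.1067], "turn": [0, 0, 0], "fingers": 1}, {"delta_pos": [0, 0, -0.144], "turn": [0, 0, -0.0318], "fingers": 1}, {"delta_pos": [0.0667, -0.004, -0.144], "turn": [0, 0, -0.07], "fingers": 1}, {"delta_pos": [0.1333, -0.008, -0.144], "turn": [0, 0, -0.1082], "fingers": 1}, {"delta_pos": [0.2, -0.012, -0.144], "turn": [0, 0, -0.1464], "fingers": 1}, {"delta_pos": [0.2667, -0.016, -0.144], "turn": [0, 0, -0.1846], "fingers": 1}, {"delta_pos": [0.3267, -0.02, -0.144], "turn": [0, 0, -0.2244], "fingers": 1}, {"delta_pos": [0.3267, -0.02, -0.1173], "turn": [0, 0, -0.2244], "fingers": 1}, {"delta_pos": [0.3267, -0.02, -0.1173], "turn": [0, 0, -0.2244], "fingers": 1}, {"delta_pos": [0.3267, -0.02, -0.1173], "turn": [0, 0, -0.2244], "fingers": 1}, {"delta_pos": [0.3267, -0.02, -0.1173], "turn": [0, 0, -0.2244], "fingers": 1}])

```text
clock: 11.72
position: [0.5792, 0.3727, 0.1394]
ee_rot: [0.704, 0.71, 0.0, 0.001]
ft_force: [0.5, -0.3, -0.9]
grip_width: 0.249
grasp_force: 24.8
```

```bash
python3 - <<'E'
from h import *
goto(.579,.3735,.0545,90.5)
o=get_obs();z=o['position'][2]
c=camera('side');P=cloud(c)
d=np.linalg.norm(P[...,:2]-o['position'][:2],axis=-1)
for lo,hi in((-.06,-.015),(-.032,-.022)):
  q=P[(d<.035)&(P[...,2]-z>lo)&(P[...,2]-z<hi)];r=cv2.minAreaRect((q[:,:2]*1000).astype(np.float32));print(len(q),np.round(np.r_[r[0],r[1],r[2]],1),q[:,2].min()-z)
save('side3',cv2.resize(c['color'][160:360,150:400],None,fx=3,fy=3,interpolation=cv2.INTER_CUBIC))
E
```

```text
at [0.5792 0.3727 0.1394] shift [ 0.0008 -0.0003  0.0849] turn [ 0.0014  0.0001 -0.0009]
297 [577.2 375.4  22.7  29.7   5.8] -0.0498517325491175
141 [577.2 375.3  22.7  29.6   5.8] -0.03197020246058471
```

View pics/side3.png

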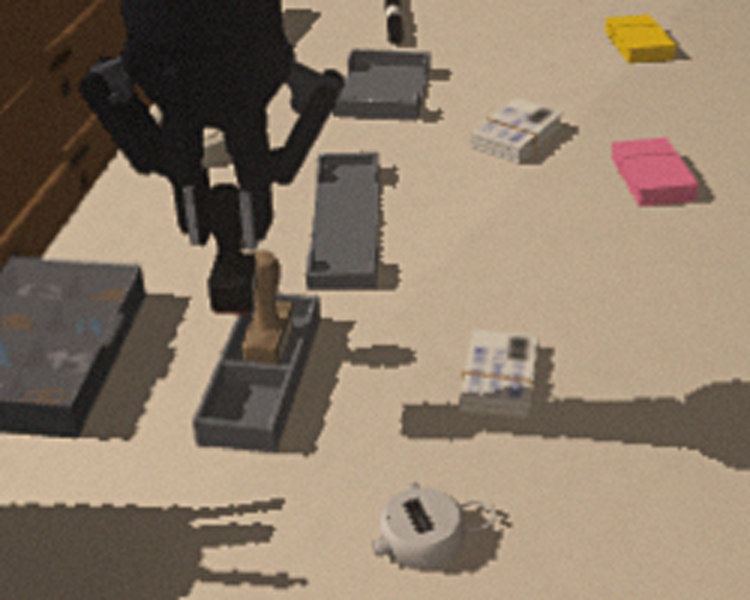

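The wide stamp stands in the long bay at crop (265,320). The small stamp hangs at (230,250) and is centred for the short bay at (245,390), with about 5° skew to take out.

Scaled: 0.085 m / 0.75 = 0.1133, 0.08 m / 0.75 = 0.1067, 0.09 rad / 3.1416 = 0.0286.

Call:
move_arm(plan=[{"delta_pos": [0, 0.0013, 0], "turn": [0, 0, 0.0286], "fingers": 1}, {"delta_pos": [0, 0.0013, 0.04], "turn": [0, 0, 0.0286], "fingers": 1}, {"delta_pos": [0, 0.0013, 0.08], "turn": [0, 0, 0.0286], "fingers": 1}, {"delta_pos": [0, 0.0013, 0.1067], "turn": [0, 0, 0.0286], "fingers": 1}, {"delta_pos": [0, 0.0013, 0.1107], "turn": [0, 0, 0.0286], "fingers": 1}, {"delta_pos": [0, 0.0013, 0.1133], "turn": [0, 0, 0.0286], "fingers": 1}, {"delta_pos": [0, 0.0013, 0.1133], "turn": [0, 0, 0.0286], "fingers": 1}, {"delta_pos": [0, 0.0013, 0.1133], "turn": [0, 0, 0.0286], "fingers": 1}])

```text
clock: 12.78
position: [0.5801, 0.3737, 0.0549]
ee_rot: [0.735, 0.678, 0.0, 0.0]
ft_force: [-2.6, -3.2, 5.4]
grip_width: 0.25
grasp_force: 25.7
```

Contact with the floor. Release, rise and head for the marker.

Scaled: -0.12 m / 0.75 = -0.16, -0.08 m / 0.75 = -0.1067.

Call:
move_arm(plan=[{"delta_pos": [0, 0, 0], "turn": [0, 0, 0], "fingers": 0.6}, {"delta_pos": [0, 0, 0], "turn": [0, 0, 0], "fingers": 0.4}, {"delta_pos": [0, 0, 0], "turn": [0, 0, 0], "fingers": 0.4}, {"delta_pos": [0, 0, -0.04], "turn": [0, 0, 0], "fingers": 0.3}, {"delta_pos": [0, 0, -0.1067], "turn": [0, 0, 0], "fingers": 0.2}, {"delta_pos": [0, 0, -0.16], "turn": [0, 0, 0], "fingers": 0}, {"delta_pos": [0, 0, -0.16], "turn": [0, 0, 0], "fingers": 0}, {"delta_pos": [0, 0, -0.16], "turn": [0, 0, 0], "fingers": 0}])

```text
clock: 13.78
position: [0.5797, 0.3731, 0.1726]
ee_rot: [0.735, 0.678, -0.0, 0.0]
ft_force: [0.8, -1.0, -0.9]
grip_width: 1.003
grasp_force: 0.0
```

```bash
python3 -c "
from h import *
goto(.5875,-.197,.1,101)"
```

```text
at [0.5797 0.3731 0.1726] shift [-0.5676  0.0539  0.073 ] turn [-0.0004  0.0007 -0.273 ]
```

Scaled: -0.5675 m / 0.75 = -0.7567, 0.073 m / 0.75 = 0.0973, -0.273 rad / 3.1416 = -0.0869.

Call:
move_arm(plan=[{"delta_pos": [-0.08, 0.008, 0], "turn": [0, 0, -0.0095], "fingers": 0}, {"delta_pos": [-0.16, 0.0147, 0], "turn": [0, 0, -0.0191], "fingers": 0}, {"delta_pos": [-0.24, 0.0227, 0], "turn": [0, 0, -0.0286], "fingers": 0}, {"delta_pos": [-0.32, 0.0307, 0], "turn": [0, 0, -0.0382], "fingers": 0}, {"delta_pos": [-0.4, 0.0373, 0], "turn": [0, 0, -0.0477], "fingers": 0}, {"delta_pos": [-0.48, 0.0453, 0], "turn": [0, 0, -0.0573], "fingers": 0}, {"delta_pos": [-0.56, 0.0533, 0], "turn": [0, 0, -0.0668], "fingers": 0}, {"delta_pos": [-0.64, 0.0613, 0], "turn": [0, 0, -0.0764], "fingers": 0}, {"delta_pos": [-0.72, 0.068, 0.04], "turn": [0, 0, -0.0869], "fingers": 0}, {"delta_pos": [-0.7567, 0.072, 0.0973], "turn": [0, 0, -0.0869], "fingers": 0}, {"delta_pos": [-0.7567, 0.072, 0.0973], "turn": [0, 0, -0.0869], "fingers": 0}, {"delta_pos": [-0.7567, 0.072, 0.0973], "turn": [0, 0, -0.0869], "fingers": 0.4}])

```text
clock: 15.28
position: [0.5876, -0.1954, 0.0999]
ee_rot: [0.636, 0.772, 0.0, -0.001]
ft_force: [0.7, -0.6, 1.0]
grip_width: 0.815
grasp_force: 0.0
```

Call:
move_arm(plan=[{"delta_pos": [0, 0, 0], "turn": [0, 0, 0], "fingers": 0.5}, {"delta_pos": [0, 0, 0], "turn": [0, 0, 0], "fingers": 0.5}, {"delta_pos": [0, 0, 0], "turn": [0, 0, 0], "fingers": 0.5}])

```text
clock: 15.65
position: [0.588, -0.1962, 0.1009]
ee_rot: [0.636, 0.772, 0.0, 0.0]
ft_force: [-0.4, -0.2, -0.4]
grip_width: 0.501
grasp_force: 0.0
```

```bash
python3 - <<'E'
from h import *
goto(.5875,-.197,.02,101)
o=get_obs();print(o['grip_width'])
c=camera('side');P=cloud(c)
d=np.linalg.norm(P[...,:2]-o['position'][:2],axis=-1)
q=P[(d<.06)&(P[...,2]>.06)];print('tip z',np.sort(q[:,2])[:5], 'tcp',o['position'])
for lo,hi in((.08,.12),(.12,.16)):
    p=q[(q[:,2]>lo)&(q[:,2]<hi)];r=cv2.minAreaRect((p[:,:2]*1000).astype(np.float32));print(len(p),np.round(np.r_[r[0],r[1],r[2]],1))
save('side4',cv2.resize(c['color'][90:240,230:430],None,fx=3,fy=3,interpolation=cv2.INTER_CUBIC))
E
```

```text
at [ 0.588  -0.1962  0.1009] shift [-0.0006 -0.0007  0.0809] turn [0.0006 0.0007 0.0007]
0.5011221453370119
tip z [0.09333551 0.0955754  0.09671217 0.09767929 0.09821074] tcp [ 0.588042   -0.1962189   0.10087123]
70 [ 585.  -186.4   69.4   12.9   10.8]
231 [ 585.  -193.7  112.4   33.     7.9]
```

View pics/side4.png

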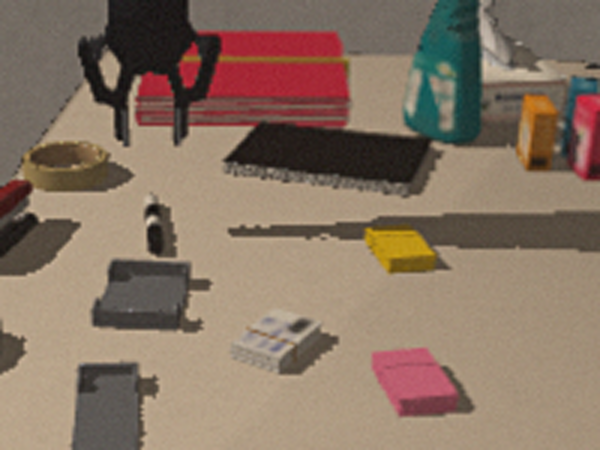

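The gripper, half open, is at crop (150,100), aligned with and above the marker at (153,225). Descend and grip.

Scaled: 0.085 m / 0.75 = 0.1133, 0.075 m / 0.75 = 0.1.

Call:
move_arm(plan=[{"delta_pos": [-0.0013, 0, 0.0533], "turn": [0, 0, 0], "fingers": 0.5}, {"delta_pos": [-0.0013, 0, 0.1], "turn": [0, 0, 0], "fingers": 0.5}, {"delta_pos": [-0.0013, 0, 0.1133], "turn": [0, 0, 0], "fingers": 0.5}, {"delta_pos": [-0.0013, 0, 0.1133], "turn": [0, 0, 0], "fingers": 0.5}, {"delta_pos": [-0.0013, 0, 0.1133], "turn": [0, 0, 0], "fingers": 0.7}, {"delta_pos": [-0.0013, 0, 0.1133], "turn": [0, 0, 0], "fingers": 0.8}, {"delta_pos": [-0.0013, 0, 0.1133], "turn": [0, 0, 0], "fingers": 1}, {"delta_pos": [-0.0013, 0, 0.1133], "turn": [0, 0, 0], "fingers": 1}, {"delta_pos": [-0.0013, 0, 0.1133], "turn": [0, 0, 0], "fingers": 1}], force=25)

```text
clock: 16.82
position: [0.5885, -0.1978, 0.0165]
ee_rot: [0.636, 0.772, 0.0, 0.001]
ft_force: [-1.6, -0.4, 6.4]
grip_width: 0.152
grasp_force: 25.8
```

```bash
python3 -c "
from h import *
goto(.563,.167,.1,100)"
```

```text
at [ 0.5885 -0.1978  0.0165] shift [ 0.3629  0.0446 -0.0839] turn [0.0011 0.0011 0.0173]
```

Scaled: 0.363 m / 0.75 = 0.484, 0.33 m / 0.75 = 0.44, 0.017 rad / 3.1416 = 0.0054.

Call:
move_arm(plan=[{"delta_pos": [0, 0, -0.04], "turn": [0, 0, 0], "fingers": 1}, {"delta_pos": [0, 0, -0.1067], "turn": [0, 0, 0], "fingers": 1}, {"delta_pos": [0.0667, 0.008, -0.112], "turn": [0, 0, 0.0054], "fingers": 1}, {"delta_pos": [0.1333, 0.016, -0.112], "turn": [0, 0, 0.0054], "fingers": 1}, {"delta_pos": [0.2133, 0.0267, -0.112], "turn": [0, 0, 0.0054], "fingers": 1}, {"delta_pos": [0.2933, 0.036, -0.112], "turn": [0, 0, 0.0054], "fingers": 1}, {"delta_pos": [0.3733, 0.0453, -0.112], "turn": [0, 0, 0.0054], "fingers": 1}, {"delta_pos": [0.44, 0.0533, -0.112], "turn": [0, 0, 0.0054], "fingers": 1}, {"delta_pos": [0.484, 0.0593, -0.112], "turn": [0, 0, 0.0054], "fingers": 1}, {"delta_pos": [0.484, 0.0593, -0.0853], "turn": [0, 0, 0.0054], "fingers": 1}, {"delta_pos": [0.484, 0.0593, -0.0853], "turn": [0, 0, 0.0054], "fingers": 1}, {"delta_pos": [0.484, 0.0593, -0.0853], "turn": [0, 0, 0.0054], "fingers": 1}])

```text
clock: 18.32
position: [0.5627, 0.1658, 0.0794]
ee_rot: [0.643, 0.766, -0.0, 0.0]
ft_force: [0.2, -0.3, 0.2]
grip_width: 0.158
grasp_force: 25.1
```

```bash
python3 - <<'E'
from h import *
goto(.563,.167,.0205,100)
o=get_obs();print(o['grip_width'])
c=camera('side');P=cloud(c);z=o['position'][2]
A=np.array([np.cos(np.radians(100)),np.sin(np.radians(100))])
d=P[...,:2]-o['position'][:2];al=d@A;ac=d@np.array([-A[1],A[0]])
m=(np.abs(al)<.1)&(np.abs(ac)<.025)&(P[...,2]>.045)&(P[...,2]<.085)&((np.abs(al)>.02)|(P[...,2]<z-.012))
q=P[m];r=cv2.minAreaRect((q[:,:2]*1000).astype(np.float32));print(len(q),np.round(np.r_[r[0],r[1],r[2]],1),'z',q[:,2].min(),q[:,2].max())
for lo,hi in((-.07,-.03),(.03,.07)):
    k=m&(al>lo)&(al<hi);print(lo,np.round(np.percentile(P[k][:,2],[5,95])*1000,1) if k.any() else None)
save('side5',cv2.resize(c['color'][140:340,190:390],None,fx=3,fy=3,interpolation=cv2.INTER_CUBIC))
E
```

```text
at [0.5627 0.1658 0.0794] shift [0.0011 0.0005 0.0589] turn [-0.0002  0.0006 -0.0014]
0.15773200906916393
154 [561.6 167.4  14.5 128.2  12. ] z 0.06842040365363426 0.08236175507820317
-0.07 [75.5 79. ]
0.03 [70.1 81.4]
```

View pics/side5.png

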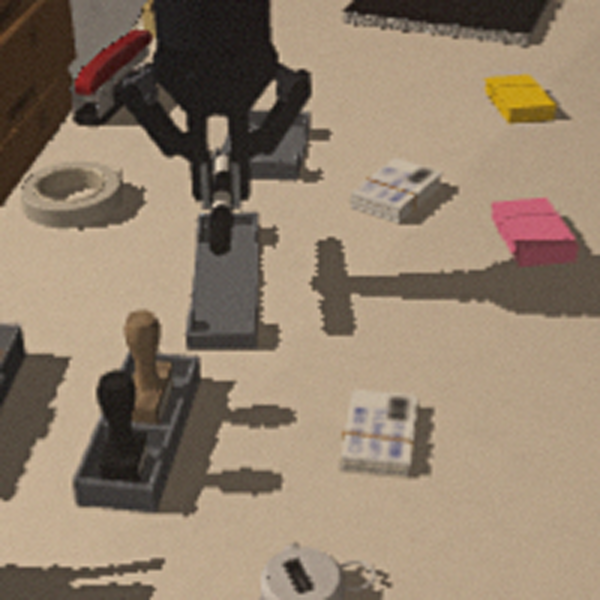

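Both stamps stand in their bays at crop (145,370) and (118,440). The marker is held level at (220,200) over the pen tray. I'll nudge it, lower, release and rise.

Scaled: 0.059 m / 0.75 = 0.0787, 0.03 m / 0.75 = 0.04, 0.03 rad / 3.1416 = 0.0095.

Call:
move_arm(plan=[{"delta_pos": [0.0027, 0.0013, 0], "turn": [0, 0, 0.0095], "fingers": 1}, {"delta_pos": [0.0027, 0.0013, 0.04], "turn": [0, 0, 0.0095], "fingers": 1}, {"delta_pos": [0.0027, 0.0013, 0.072], "turn": [0, 0, 0.0095], "fingers": 1}, {"delta_pos": [0.0027, 0.0013, 0.0773], "turn": [0, 0, 0.0095], "fingers": 1}, {"delta_pos": [0.0027, 0.0013, 0.0787], "turn": [0, 0, 0.0095], "fingers": 1}, {"delta_pos": [0.0027, 0.0013, 0.0787], "turn": [0, 0, 0.0095], "fingers": 1}, {"delta_pos": [0.0027, 0.0013, 0.0787], "turn": [0, 0, 0.0095], "fingers": 1}])

```text
clock: 19.25
position: [0.5631, 0.1692, 0.0205]
ee_rot: [0.654, 0.756, -0.0, 0.0]
ft_force: [-2.1, -3.3, 4.2]
grip_width: 0.157
grasp_force: 25.5
```

Scaled: -0.08 m / 0.75 = -0.1067, -0.03 m / 0.75 = -0.04.

Call:
move_arm(plan=[{"delta_pos": [0, 0, 0], "turn": [0, 0, 0], "fingers": 0.7}, {"delta_pos": [0, 0, 0], "turn": [0, 0, 0], "fingers": 0.5}, {"delta_pos": [0, 0, 0], "turn": [0, 0, 0], "fingers": 0.5}, {"delta_pos": [0, 0, 0], "turn": [0, 0, 0], "fingers": 0.5}, {"delta_pos": [0, 0, -0.04], "turn": [0, 0, 0], "fingers": 0.3}, {"delta_pos": [0, 0, -0.1067], "turn": [0, 0, 0], "fingers": 0.2}, {"delta_pos": [0, 0, -0.1067], "turn": [0, 0, 0], "fingers": 0.2}, {"delta_pos": [0, 0, -0.1067], "turn": [0, 0, 0], "fingers": 0.2}])

```text
clock: 20.25
position: [0.5629, 0.1691, 0.1]
ee_rot: [0.654, 0.756, -0.0, 0.0]
ft_force: [-0.4, 1.2, -0.7]
grip_width: 0.798
grasp_force: 0.0
```

```bash
python3 -c "
from h import *
goto(.4485,.0235,.08,64.5)"
```

```text
at [0.5629 0.1691 0.1   ] shift [-0.1276 -0.1342  0.0201] turn [2.000e-04 5.000e-04 5.899e-01]
```

Scaled: -0.134 m / 0.75 = -0.1787, 0.01 m / 0.75 = 0.0133, 0.59 rad / 3.1416 = 0.1878.

Call:
move_arm(plan=[{"delta_pos": [-0.0533, -0.056, 0], "turn": [0, 0, 0.0541], "fingers": 0.2}, {"delta_pos": [-0.1067, -0.112, 0], "turn": [0, 0, 0.1082], "fingers": 0.2}, {"delta_pos": [-0.1467, -0.16, 0.0133], "turn": [0, 0, 0.1592], "fingers": 0.2}, {"delta_pos": [-0.17, -0.1787, 0.0267], "turn": [0, 0, 0.1878], "fingers": 0.2}, {"delta_pos": [-0.17, -0.1787, 0.0267], "turn": [0, 0, 0.1878], "fingers": 0.2}, {"delta_pos": [-0.17, -0.1787, 0.0267], "turn": [0, 0, 0.1878], "fingers": 0.2}, {"delta_pos": [-0.17, -0.1787, 0.0267], "turn": [0, 0, 0.1878], "fingers": 0.2}])

```text
clock: 21.12
position: [0.4494, 0.025, 0.0804]
ee_rot: [0.845, 0.535, 0.0, -0.0]
ft_force: [-0.1, 0.0, -0.0]
grip_width: 0.798
grasp_force: 0.0
```

```bash
python3 - <<'E'
from m import *
goto(.4485,.0235,.011,64.5)
o=get_obs();c=camera('side');P=cloud(c)
d=np.linalg.norm(P[...,:2]-o['position'][:2],axis=-1)
p=P[(d<.08)&(P[...,2]>.06)&(P[...,2]<.1)];r=cv2.minAreaRect((p[:,:2]*1000).astype(np.float32));print('fingers',len(p),np.round(np.r_[r[0],r[1],r[2],p[:,2].min()*1000],1))
cams=dict(side=c,top=camera('top'));measure(dict(side=c),['thick'],roi=dict(thick=np.array([.447,.026])))
# marker check
P=cloud(cams['top']);q=P[(np.abs(P[...,0]-.563)<.03)&(np.abs(P[...,1]-.168)<.085)&(P[...,2]>.016)&(P[...,2]<.04)]
r=cv2.minAreaRect((q[:,:2]*1000).astype(np.float32));print('marker top',len(q),np.round(np.r_[r[0],r[1],r[2],q[:,2].max()*1000],1))
E
```

```text
at [0.4494 0.025  0.0804] shift [-0.0018 -0.0001  0.0694] turn [-0.0001 -0.0009  0.0024]
fingers 125 [447.9  25.9  24.9  95.9  65.5  77.2]
thick  side  n=379 c=(446.6,25.4) L=73.7 W=48.0 ang=65.6 z0=1.3 z50,95=[16.7 18.3] mean=[446.9  32.3]
marker top 185 [564.5 162.1  43.3 151.3   8.8  26.8]
```

Scaled: 0.069 m / 0.75 = 0.092, 0.03 m / 0.75 = 0.04.

Call:
move_arm(plan=[{"delta_pos": [-0.0013, -0.0013, 0.04], "turn": [0, 0, 0], "fingers": 0.2}, {"delta_pos": [-0.0013, -0.0013, 0.08], "turn": [0, 0, 0], "fingers": 0.2}, {"delta_pos": [-0.0013, -0.0013, 0.092], "turn": [0, 0, 0], "fingers": 0.2}, {"delta_pos": [-0.0013, -0.0013, 0.092], "turn": [0, 0, 0], "fingers": 0.2}, {"delta_pos": [-0.0013, -0.0013, 0.092], "turn": [0, 0, 0], "fingers": 0.3}, {"delta_pos": [-0.0013, -0.0013, 0.092], "turn": [0, 0, 0], "fingers": 0.4}, {"delta_pos": [-0.0013, -0.0013, 0.092], "turn": [0, 0, 0], "fingers": 0.5}, {"delta_pos": [-0.0013, -0.0013, 0.092], "turn": [0, 0, 0], "fingers": 1}, {"delta_pos": [-0.0013, -0.0013, 0.092], "turn": [0, 0, 0], "fingers": 1}, {"delta_pos": [-0.0013, -0.0013, 0.092], "turn": [0, 0, 0], "fingers": 1}], force=30)

```text
clock: 22.48
position: [0.448, 0.0233, 0.0121]
ee_rot: [0.846, 0.534, 0.0, 0.001]
ft_force: [-2.2, -1.3, 7.6]
grip_width: 0.52
grasp_force: 30.3
```

```bash
python3 -c "
from h import *
goto(.572,-.042,.1,90.5)"
```

```text
at [0.448  0.0233 0.0121] shift [-0.0056  0.1401 -0.0877] turn [ 1.300e-03  4.000e-04 -4.539e-01]
```

Scaled: 0.14 m / 0.75 = 0.1867, -0.001 m / 0.75 = -0.0013, -0.454 rad / 3.1416 = -0.1445.

Call:
move_arm(plan=[{"delta_pos": [0, 0, -0.04], "turn": [0, 0, 0], "fingers": 1}, {"delta_pos": [0, 0, -0.1067], "turn": [0, 0, 0], "fingers": 1}, {"delta_pos": [-0.0013, 0.04, -0.1173], "turn": [0, 0, -0.0318], "fingers": 1}, {"delta_pos": [-0.004, 0.0933, -0.1173], "turn": [0, 0, -0.0637], "fingers": 1}, {"delta_pos": [-0.0053, 0.1467, -0.1173], "turn": [0, 0, -0.1019], "fingers": 1}, {"delta_pos": [-0.0073, 0.1867, -0.1173], "turn": [0, 0, -0.1445], "fingers": 1}, {"delta_pos": [-0.0073, 0.1867, -0.0907], "turn": [0, 0, -0.1445], "fingers": 1}, {"delta_pos": [-0.0073, 0.1867, -0.0907], "turn": [0, 0, -0.1445], "fingers": 1}, {"delta_pos": [-0.0073, 0.1867, -0.0907], "turn": [0, 0, -0.1445], "fingers": 1}, {"delta_pos": [-0.0073, 0.1867, -0.0907], "turn": [0, 0, -0.1445], "fingers": 1}])

```text
clock: 23.72
position: [0.5715, -0.0416, 0.0801]
ee_rot: [0.704, 0.71, 0.0, 0.001]
ft_force: [-0.6, 0.7, -0.9]
grip_width: 0.52
grasp_force: 31.6
```

```bash
python3 - <<'E'
from h import *
goto(.572,-.042,.0165,90.5)
o=get_obs();z=o['position'][2]
for n in('side','top'):
    c=camera(n);P=cloud(c);f=c['color'].astype(int)
    m=(np.linalg.norm(P[...,:2]-o['position'][:2],axis=-1)<.06)&(P[...,2]>.05)&(P[...,2]<.1)&(f.max(-1)>75)
    q=P[m];r=cv2.minAreaRect((q[:,:2]*1000).astype(np.float32));print(n,len(q),np.round(np.r_[r[0],r[1],r[2]],1),'z',np.round([q[:,2].min(),q[:,2].max()],4))
    # label tray: dark/neutral pixels just around
    b=(f[...,2]+2)/(f[...,0]+2);t=(np.abs(P[...,0]-.572)<.05)&(np.abs(P[...,1]+.042)<.065)&(P[...,2]>.008)&(P[...,2]<.022)
    q=P[t];r=cv2.minAreaRect((q[:,:2]*1000).astype(np.float32));print(' tray',len(q),np.round(np.r_[r[0],r[1],r[2]],1))
    if n=='side': save('side6',cv2.resize(c['color'][110:260,210:410],None,fx=3.5,fy=3.5,interpolation=cv2.INTER_CUBIC))
E
```

```text
at [ 0.5715 -0.0416  0.0801] shift [-0.0004  0.0005  0.0636] turn [0.0009 0.0006 0.0004]
side 301 [568.  -35.9  75.7  65.8  75.7] z [0.0681 0.0993]
 tray 263 [570.6 -40.7  73.9 104.4   1.5]
top 156 [569.8 -20.3  51.7  26.7   1.1] z [0.0699 0.089 ]
 tray 86 [572.9 -22.2  73.   56.9   1.9]
```

View pics/side6.png

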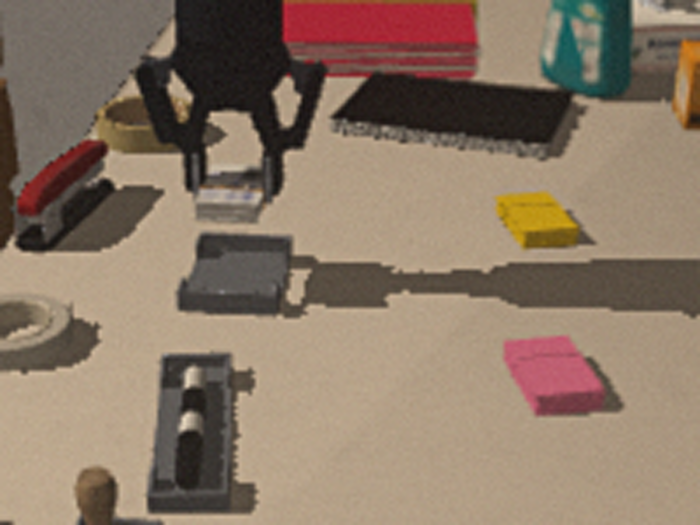

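The marker lies in the pen tray at crop (190,425). The thick bundle is held level at (230,195), square above the label tray at (238,272). Lower and release.

Call:
move_arm(plan=[{"delta_pos": [0, 0.0007, 0.04], "turn": [0, 0, 0], "fingers": 1}, {"delta_pos": [0, 0.0007, 0.0733], "turn": [0, 0, 0], "fingers": 1}, {"delta_pos": [0, 0.0007, 0.0827], "turn": [0, 0, 0], "fingers": 1}, {"delta_pos": [0, 0.0007, 0.0853], "turn": [0, 0, 0], "fingers": 1}, {"delta_pos": [0, 0.0007, 0.0853], "turn": [0, 0, 0], "fingers": 1}, {"delta_pos": [0, 0.0007, 0.0853], "turn": [0, 0, 0], "fingers": 1}])

```text
clock: 24.58
position: [0.5727, -0.0418, 0.0162]
ee_rot: [0.704, 0.71, 0.0, 0.001]
ft_force: [-0.2, 0.4, 3.0]
grip_width: 0.519
grasp_force: 32.1
```

Call:
move_arm(plan=[{"delta_pos": [0, 0, 0], "turn": [0, 0, 0], "fingers": 0.4}, {"delta_pos": [0, 0, 0], "turn": [0, 0, 0], "fingers": 0.2}, {"delta_pos": [0, 0, 0], "turn": [0, 0, 0], "fingers": 0.2}, {"delta_pos": [0, 0, 0], "turn": [0, 0, 0], "fingers": 0.2}, {"delta_pos": [0, 0, -0.04], "turn": [0, 0, 0], "fingers": 0.2}, {"delta_pos": [0, 0, -0.12], "turn": [0, 0, 0], "fingers": 0.2}, {"delta_pos": [0, 0, -0.1867], "turn": [0, 0, 0], "fingers": 0.2}, {"delta_pos": [0, 0, -0.1867], "turn": [0, 0, 0], "fingers": 0.2}, {"delta_pos": [0, 0, -0.1867], "turn": [0, 0, 0], "fingers": 0.2}])

```text
clock: 25.7
position: [0.5716, -0.0421, 0.1547]
ee_rot: [0.704, 0.71, -0.0, -0.0]
ft_force: [-1.4, -0.3, -0.7]
grip_width: 0.8
grasp_force: 0.0
```

```bash
python3 -c "
from h import *
goto(.4365,.3165,.1,89)"
```

```text
at [ 0.5716 -0.0421  0.1547] shift [ 0.3598 -0.132   0.0546] turn [-0.0006  0.0004  0.0262]
```

Scaled: 0.36 m / 0.75 = 0.48, -0.132 m / 0.75 = -0.176, 0.026 rad / 3.1416 = 0.0083.

Call:
move_arm(plan=[{"delta_pos": [0.0733, -0.0267, 0], "turn": [0, 0, 0.0083], "fingers": 0.2}, {"delta_pos": [0.1467, -0.0533, 0], "turn": [0, 0, 0.0083], "fingers": 0.2}, {"delta_pos": [0.22, -0.08, 0], "turn": [0, 0, 0.0083], "fingers": 0.2}, {"delta_pos": [0.2933, -0.1067, 0], "turn": [0, 0, 0.0083], "fingers": 0.2}, {"delta_pos": [0.3667, -0.1333, 0], "turn": [0, 0, 0.0083], "fingers": 0.2}, {"delta_pos": [0.4267, -0.16, 0], "turn": [0, 0, 0.0083], "fingers": 0.2}, {"delta_pos": [0.48, -0.176, 0.0267], "turn": [0, 0, 0.0083], "fingers": 0.2}, {"delta_pos": [0.48, -0.176, 0.0733], "turn": [0, 0, 0.0083], "fingers": 0.2}, {"delta_pos": [0.48, -0.176, 0.1], "turn": [0, 0, 0.0083], "fingers": 0.2}, {"delta_pos": [0.48, -0.176, 0.1], "turn": [0, 0, 0.0083], "fingers": 0.2}, {"delta_pos": [0.48, -0.176, 0.1], "turn": [0, 0, 0.0083], "fingers": 0.2}, {"delta_pos": [0.48, -0.176, 0.1], "turn": [0, 0, 0.0083], "fingers": 0.2}])

```text
clock: 27.2
position: [0.4375, 0.317, 0.0813]
ee_rot: [0.713, 0.701, 0.001, 0.0]
ft_force: [-1.2, 0.0, 0.3]
grip_width: 0.8
grasp_force: 0.0
```

```bash
python3 - <<'E'
from m import *
goto(.4365,.3165,.009,89)
o=get_obs();cams={n:camera(n) for n in('side','top')};c=cams['side'];P=cloud(c)
d=np.linalg.norm(P[...,:2]-o['position'][:2],axis=-1)
p=P[(d<.08)&(P[...,2]>.06)&(P[...,2]<.1)];r=cv2.minAreaRect((p[:,:2]*1000).astype(np.float32));print('fingers',len(p),np.round(np.r_[r[0],r[1],r[2],p[:,2].min()*1000],1))
measure(dict(side=c),['thin'],roi=dict(thin=np.array([.435,.3187])))
for n,c in cams.items():
    P=cloud(c);f=c['color'].astype(int)
    near=(np.abs(P[...,0]-.572)<.05)&(np.abs(P[...,1]+.042)<.065)
    for k,m in(('bundle',near&(P[...,2]>.014)&(P[...,2]<.03)&(f.min(-1)>95)),('tray',near&(P[...,2]>.008)&(P[...,2]<.026))):
        q=P[m];r=cv2.minAreaRect((q[:,:2]*1000).astype(np.float32));print(n,k,len(q),np.round(np.r_[r[0],r[1],r[2]],1),np.percentile(q[:,2],50))
    if n=='top': save('top7',cv2.resize(c['color'][150:240,160:400],None,fx=3.3,fy=3.3,interpolation=cv2.INTER_CUBIC))
E
```

```text
at [0.4375 0.317  0.0813] shift [-0.0006 -0.0011  0.0723] turn [ 0.0015 -0.0006 -0.0004]
fingers 134 [436.6 323.   14.1  94.2  88.5  79.3]
thin   side  n=590 c=(435.3,318.8) L=65.5 W=42.0 ang=89.8 z0=1.4 z50,95=[11.6 13. ] mean=[435.1 322.6]
side bundle 239 [572.3 -41.3  71.8 102.3   1.6] 0.02103200528527814
side tray 449 [571.2 -40.9  74.4 104.3   2. ] 0.019771011350625194
top bundle 467 [574.8 -44.6  69.6 101.    1.4] 0.01928039721645494
top tray 654 [573.2 -44.3  73.1 101.3   1. ] 0.01882119487763867
```

View pics/top7.png

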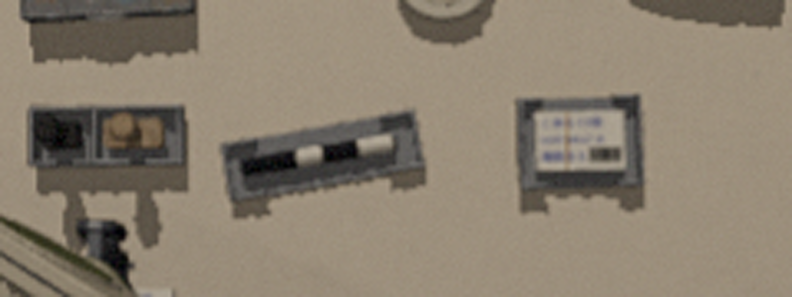

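The thick bundle sits square in the label tray at crop (581,140); the tray centre is at (578,142). The stamps at (60,130) and (133,132) and the marker at (318,155) are in place. Now grip the thin bundle.

Scaled: 0.071 m / 0.75 = 0.0947, -0.001 m / 0.75 = -0.0013.

Call:
move_arm(plan=[{"delta_pos": [-0.0007, -0.0013, 0.04], "turn": [0, 0, 0], "fingers": 0.2}, {"delta_pos": [-0.0007, -0.0013, 0.08], "turn": [0, 0, 0], "fingers": 0.2}, {"delta_pos": [-0.0007, -0.0013, 0.0947], "turn": [0, 0, 0], "fingers": 0.2}, {"delta_pos": [-0.0007, -0.0013, 0.0947], "turn": [0, 0, 0], "fingers": 0.2}, {"delta_pos": [-0.0007, -0.0013, 0.0947], "turn": [0, 0, 0], "fingers": 0.3}, {"delta_pos": [-0.0007, -0.0013, 0.0947], "turn": [0, 0, 0], "fingers": 0.4}, {"delta_pos": [-0.0007, -0.0013, 0.0947], "turn": [0, 0, 0], "fingers": 0.5}, {"delta_pos": [-0.0007, -0.0013, 0.0947], "turn": [0, 0, 0], "fingers": 1}, {"delta_pos": [-0.0007, -0.0013, 0.0947], "turn": [0, 0, 0], "fingers": 1}, {"delta_pos": [-0.0007, -0.0013, 0.0947], "turn": [0, 0, 0], "fingers": 1}], force=30)

```text
clock: 28.55
position: [0.4361, 0.3166, 0.0099]
ee_rot: [0.713, 0.701, 0.0, 0.0]
ft_force: [-0.6, -0.4, 5.2]
grip_width: 0.454
grasp_force: 30.4
```

```bash
cat > w.py <<'E'
from h import *
import pickle
def white(c,xy,z,rad=.06):
    f=c['color'].astype(float);P=cloud(c)
    near=np.linalg.norm(np.nan_to_num(P[...,:2],nan=9)-xy,axis=-1)<rad
    b=f[...,2]/(f[...,0]+1)
    m=near&(P[...,2]>z-.005)&(f.max(-1)>60)&((b>.88))
    m=cv2.morphologyEx(m.astype(np.uint8),cv2.MORPH_CLOSE,np.ones((5,5)));m=cv2.morphologyEx(m,cv2.MORPH_OPEN,np.ones((5,5)))
    ct=max(cv2.findContours(m,0,cv2.CHAIN_APPROX_NONE)[0],key=cv2.contourArea)
    X=onplane(c,ct[:,0],z)[:,:2]*1000
    r=cv2.minAreaRect(X.astype(np.float32));return np.round(np.r_[r[0],r[1],r[2]],1)
E
python3 - <<'E'
from w import *
for n in('top','side'):
    c=pickle.load(open(n+'0.pkl','rb'));print(n,'thin0',white(c,(.4365,.317),.0105),'thick0',white(c,(.448,.024),.0155))
    print(n,'thick now',white(camera(n),(.572,-.042),.0195,.05))
goto(.5725,-.042,.11,90.5)
E
```

```text
top thin0 [436.8 321.9  41.9  31.4  89.4] thick0 [454.9  25.9  44.8  36.8  89.2]
top thick now [574.4 -37.7  47.9  34.5  89.5]
side thin0 [435.7 321.9  27.3  40.3   7.8] thick0 [446.2  28.6   9.9  35.4   4.5]
side thick now [576.2 -26.5  26.4  69.    9.7]
at [0.4361 0.3166 0.0099] shift [-0.3562  0.1426 -0.1   ] turn [ 0.0008  0.     -0.0258]
```

```bash
python3 - <<'E'
from w import *
for n,t in(('top',(.5733,-.0443)),('side',(.571,-.0405))):
    c=camera(n);P=cloud(c);f=c['color'].min(-1)
    near=(np.abs(P[...,0]-t[0])<.031)&(np.abs(P[...,1]-t[1])<.044)
    v=f[near].astype(np.uint8);th,_=cv2.threshold(v.reshape(-1,1),0,255,cv2.THRESH_OTSU)
    m=cv2.morphologyEx((near&(f>th)).astype(np.uint8),cv2.MORPH_CLOSE,np.ones((5,5)))
    k,l,s,_=cv2.connectedComponentsWithStats(m);m=l==1+np.argmax(s[1:,4])
    q=P[m&(P[...,2]>.012)];r=cv2.minAreaRect((q[:,:2]*1000).astype(np.float32));print(n,th,m.sum(),np.round(np.r_[r[0],r[1],r[2]],1),np.median(q[:,2]))
E
```

```text
top 104.0 518 [574.6 -42.9  69.6  46.1  89.5] 0.01937497838207593
side 115.0 222 [571.4 -39.5  44.9  75.3   0.9] 0.021087298951855786
```

Scaled: -0.356 m / 0.75 = -0.4747, -0.34 m / 0.75 = -0.4533, -0.026 rad / 3.1416 = -0.0083.

Call:
move_arm(plan=[{"delta_pos": [0, 0, -0.04], "turn": [0, 0, 0], "fingers": 1}, {"delta_pos": [0, 0, -0.1067], "turn": [0, 0, 0], "fingers": 1}, {"delta_pos": [-0.0667, 0.0267, -0.1333], "turn": [0, 0, -0.0083], "fingers": 1}, {"delta_pos": [-0.1333, 0.0533, -0.1333], "turn": [0, 0, -0.0083], "fingers": 1}, {"delta_pos": [-0.2, 0.08, -0.1333], "turn": [0, 0, -0.0083], "fingers": 1}, {"delta_pos": [-0.2667, 0.1067, -0.1333], "turn": [0, 0, -0.0083], "fingers": 1}, {"delta_pos": [-0.3333, 0.1333, -0.1333], "turn": [0, 0, -0.0083], "fingers": 1}, {"delta_pos": [-0.4, 0.16, -0.1333], "turn": [0, 0, -0.0083], "fingers": 1}, {"delta_pos": [-0.4533, 0.18, -0.1333], "turn": [0, 0, -0.0083], "fingers": 1}, {"delta_pos": [-0.4747, 0.19, -0.1333], "turn": [0, 0, -0.0083], "fingers": 1}, {"delta_pos": [-0.4747, 0.19, -0.1067], "turn": [0, 0, -0.0083], "fingers": 1}, {"delta_pos": [-0.4747, 0.19, -0.1067], "turn": [0, 0, -0.0083], "fingers": 1}])

```text
clock: 30.25
position: [0.5705, -0.0399, 0.0873]
ee_rot: [0.703, 0.711, -0.001, -0.002]
ft_force: [-0.7, 0.4, -0.6]
grip_width: 0.459
grasp_force: 30.7
```

Call:
move_arm(plan=[{"delta_pos": [0, 0, 0], "turn": [0, 0, 0], "fingers": 1}, {"delta_pos": [0, 0, 0], "turn": [0, 0, 0], "fingers": 1}, {"delta_pos": [0, 0, 0], "turn": [0, 0, 0], "fingers": 1}])

```text
clock: 30.62
position: [0.5723, -0.0415, 0.0897]
ee_rot: [0.704, 0.71, 0.0, 0.0]
ft_force: [-0.3, -0.3, -0.8]
grip_width: 0.461
grasp_force: 30.7
```

```bash
python3 - <<'E'
from h import *
goto(.5725,-.042,.0295,90.5)
c=camera('side');o=get_obs();z=o['position'][2];print(o['grip_width'])
P=cloud(c);f=c['color'].astype(int)
m=(np.abs(P[...,0]-.572)<.03)&(np.abs(P[...,1]+.042)<.05)&(P[...,2]>.055)&(P[...,2]<z+.006)&(f.min(-1)>90)
q=P[m];print(len(q),np.round([q.min(0),q.max(0)],4))
save('side8',cv2.resize(c['color'][130:230,230:330],None,fx=6,fy=6,interpolation=cv2.INTER_CUBIC))
E
```

```text
at [ 0.5723 -0.0415  0.0897] shift [-0.0004  0.0001  0.0602] turn [0.0006 0.0003 0.0008]
0.4566538559920489
128 [[ 0.5447 -0.0715  0.0803]
 [ 0.5935 -0.0052  0.0938]]
```

View pics/side8.png

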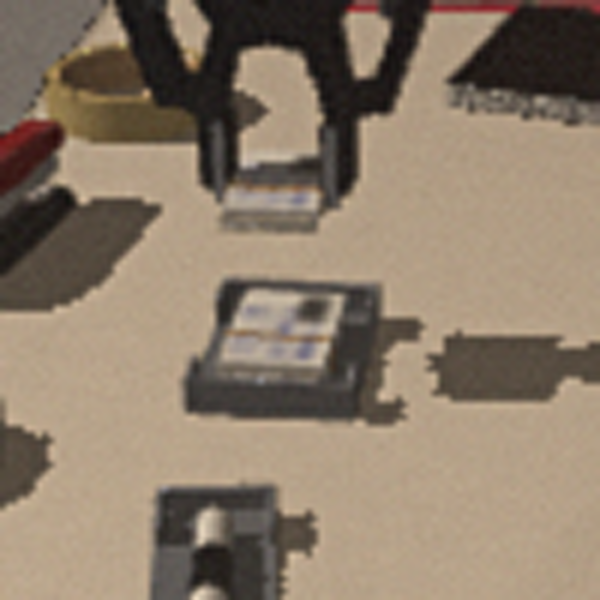

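The thin bundle is held level at crop (270,207), over the thick one at (285,330). The measured offsets agree with the target to within 1 mm. Lower.

Scaled: 0.059 m / 0.75 = 0.0787, 0.056 m / 0.75 = 0.0747.

Call:
move_arm(plan=[{"delta_pos": [-0.0007, 0, 0.0333], "turn": [0, 0, 0], "fingers": 1}, {"delta_pos": [-0.0007, 0, 0.0667], "turn": [0, 0, 0], "fingers": 1}, {"delta_pos": [-0.0007, 0, 0.0747], "turn": [0, 0, 0], "fingers": 1}, {"delta_pos": [-0.0007, 0, 0.0787], "turn": [0, 0, 0], "fingers": 1}, {"delta_pos": [-0.0007, 0, 0.0787], "turn": [0, 0, 0], "fingers": 1}, {"delta_pos": [-0.0007, 0, 0.0787], "turn": [0, 0, 0], "fingers": 1}])

```text
clock: 31.42
position: [0.5727, -0.0424, 0.0311]
ee_rot: [0.704, 0.71, 0.0, 0.001]
ft_force: [-0.2, 1.0, -0.1]
grip_width: 0.458
grasp_force: 30.7
```

Scaled: 0.002 m / 0.75 = 0.0027, 0.001 m / 0.75 = 0.0013.

Call:
move_arm(plan=[{"delta_pos": [0, 0, 0.0013], "turn": [0, 0, 0], "fingers": 1}, {"delta_pos": [0, 0, 0.0027], "turn": [0, 0, 0], "fingers": 1}, {"delta_pos": [0, 0, 0.0027], "turn": [0, 0, 0], "fingers": 1}, {"delta_pos": [0, 0, 0.0027], "turn": [0, 0, 0], "fingers": 1}])

```text
clock: 31.92
position: [0.5725, -0.0425, 0.0294]
ee_rot: [0.704, 0.71, -0.0, 0.0]
ft_force: [-4.5, -1.3, 11.4]
grip_width: 0.455
grasp_force: 32.0
```

Contact made. Release and rise clear.

Scaled: -0.17 m / 0.75 = -0.2267, -0.15 m / 0.75 = -0.2.

Call:
move_arm(plan=[{"delta_pos": [0, 0, -0.0013], "turn": [0, 0, 0], "fingers": 0.5}, {"delta_pos": [0, 0, -0.0013], "turn": [0, 0, 0], "fingers": 0.35}, {"delta_pos": [0, 0, -0.0013], "turn": [0, 0, 0], "fingers": 0.2}, {"delta_pos": [0, 0, -0.0013], "turn": [0, 0, 0], "fingers": 0.2}, {"delta_pos": [0, 0, -0.04], "turn": [0, 0, 0], "fingers": 0.1}, {"delta_pos": [0, 0, -0.1067], "turn": [0, 0, 0], "fingers": 0}, {"delta_pos": [0, 0, -0.1867], "turn": [0, 0, 0], "fingers": 0}, {"delta_pos": [-0.08, -0.1333, -0.1867], "turn": [0, 0, 0], "fingers": 0}, {"delta_pos": [-0.1333, -0.2, -0.1867], "turn": [0, 0, 0], "fingers": 0}, {"delta_pos": [-0.1733, -0.2267, -0.1867], "turn": [0, 0, 0], "fingers": 0}, {"delta_pos": [-0.1733, -0.2267, -0.1867], "turn": [0, 0, 0], "fingers": 0}, {"delta_pos": [-0.1733, -0.2267, -0.1867], "turn": [0, 0, 0], "fingers": 0}])

```text
clock: 33.42
position: [0.4019, -0.1758, 0.1684]
ee_rot: [0.705, 0.709, -0.001, 0.0]
ft_force: [0.3, 0.4, 0.7]
grip_width: 1.002
grasp_force: 0.0
```

```bash
python3 - <<'E'
from m import *
cams={n:camera(n) for n in('top','side')}
a=cv2.resize(cams['top']['color'][150:260,140:400],(780,330),interpolation=cv2.INTER_CUBIC)
b=cams['side']['color'][160:350,140:400]
save('fin',np.vstack([a[:250],cv2.resize(b,(780,570))[220:]*0+0])[:250]) if 0 else save('fint',a)
save('fins',cv2.resize(b,(780,570),interpolation=cv2.INTER_CUBIC))
G=dict(tally=np.array([.4576,.4453]),tape=np.array([.7132,.067]));measure(cams,G,roi=G)
for n,c in cams.items():
    P=cloud(c);q=P[(np.abs(P[...,0]-.572)<.035)&(np.abs(P[...,1]+.042)<.05)&(P[...,2]>.0265)&(P[...,2]<.05)]
    r=cv2.minAreaRect((q[:,:2]*1000).astype(np.float32));print(n,'thin',len(q),np.round(np.r_[r[0],r[1],r[2]],1),np.percentile(q[:,2],[5,50,95]).round(4))
E
```

```text
tally  top   n=250 c=(461.1,446.0) L=48.7 W=47.1 ang=-20.1 z0=-0.9 z50,95=[17.3 21.2] mean=[463.9 441.5]
tally  side  n=697 c=(456.5,446.7) L=56.6 W=49.3 ang=-4.7 z0=1.8 z50,95=[20.3 22.3] mean=[462.  453.1]
tape   top   n=473 c=(713.6,65.1) L=81.7 W=77.6 ang=-0.8 z0=-0.6 z50,95=[17.1 21.1] mean=[713.8  65.1]
tape   side  n=516 c=(711.4,69.4) L=82.2 W=81.0 ang=-75.3 z0=1.7 z50,95=[18.1 20.7] mean=[709.9  74.4]
top thin 350 [573.3 -42.8  61.1  40.   89.7] [0.027  0.0299 0.033 ]
side thin 192 [ 5.703e+02 -3.760e+01  4.170e+01  6.540e+01  2.000e-01] [0.0279 0.0314 0.0325]
```

View pics/fint.png

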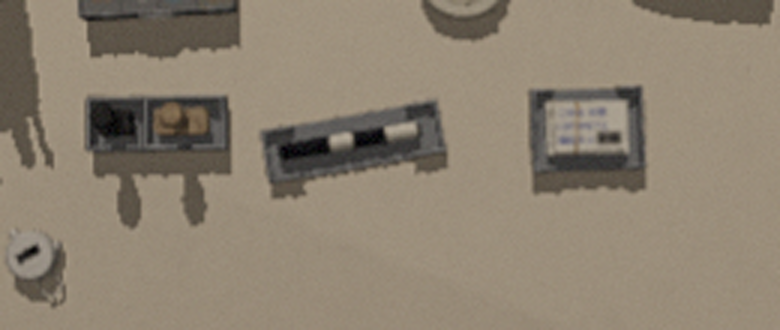

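View pics/fins.png

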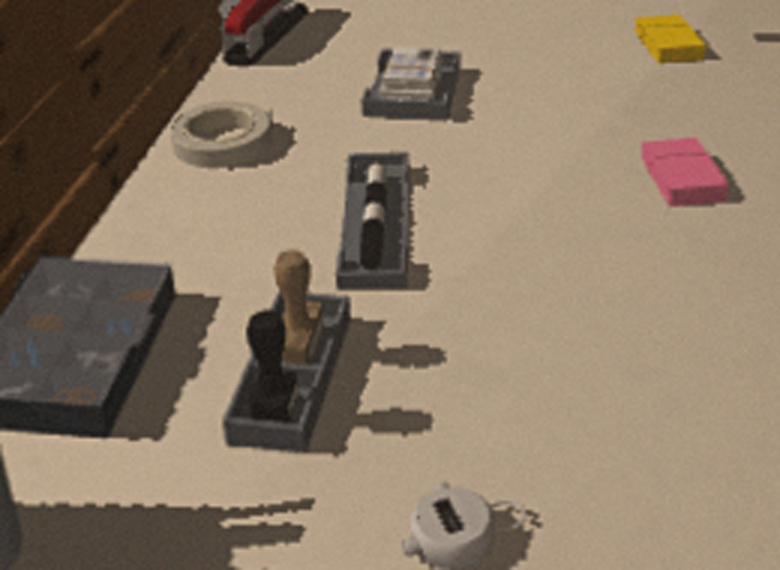

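The top view shows the bundles stacked squarely at (587,128), the marker at (350,143), and the stamps at (112,122) and (182,120). The side view shows the stamps upright at (293,300) and (267,365). The counter and the tape are where they were. Handing in.

```bash
python3 -c "
from h import *
print(hand_in())"
```

```text
the job is handed in; nothing more can be done
None
```

I handed the job in at about 34 s of the 125 s limit: both stamps upright in their bays, the marker flat in the pen tray, the thin bundle squarely on the thick one in the label tray, the counter and tape roll unmoved, and everything released.

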